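# Close the seed dryer's filter drawer and hold its cover on the gasket

## Task

The filter of the seed dryer has been changed: push the open filter drawer fully home until its catch snaps in, then take the green cover by its black handle, bring it just above the sill under the opening without dragging on it, upright, square and centred over the drawer (ear holes over the brass screw bushes), and press it flat on the black gasket with a steady push of about 10 N (5 to 15 N, never over 25 N). You are the third hand for a colleague who drives the screws: finish while still holding it there with that push, and leave the other things on the bench where they are.

Things in the scene. Friction and masses are not known exactly. Their poses are not given: they have to be found in the camera images.
- dryer: Fixed bench seed dryer: pale box 300 wide and deep, 112 high; two seed trays (to 157 high) on top, from 110 mm behind its front. Origin on the bench under the middle of its front face; the face looks along its own -x (to the robot); y left, z up. In the face: drawer opening 136 x 56, centre 64 up; brass screw bushes at y +-101, 40 and 88 up; slippery white-topped sill 50 deep, 226 wide, top 22 up.
- filter_drawer (a joint): How far the filter drawer stands out along the dryer's -x (m): 0 home at its stop, 0.13 fully out. White front 130 x 50 mm, black pull bar, blue-framed paper filter. Slides with about 1.5 N friction; a sprung roller catch resists from 15 mm out, takes up to about 8 N to pass, and from under 6 mm draws it home and keeps it there.
- drawer_pull (a point): Middle of the front face of the drawer's pull bar (96 wide, 12 high, centre 67 mm above the bench); moves with the drawer; drawer home: 18 mm in front of the dryer's face. Push here along the dryer's +x to close the drawer.
- gasket: Black foam gasket, a frame 178 x 82 mm, bars 12 to 14 mm, standing 14 mm out of the dryer's face round the drawer opening. Origin at the opening's centre on the face, 64 mm up; dryer's axes. Moves along the dryer's +x as it is squeezed, up to 10 mm; springy, about 2.5 N per mm (10 N squeezes it 4 mm).
- seat (a point): Fixed to the dryer, with its axes: on top of the sill, under the middle of the front plane of the unsqueezed gasket. The cover sits right when cover_back is here or up to 5 mm above (plus the squeeze along +x).
- cover: Loose green cover, 0.26 to 0.49 kg, upright on the bench: hollow pan 180 wide (y), 84 high (z), 30 deep (x), open back to +x; two-holed ears, 216 over all. Origin under the pan's middle. Black handle bar along y in front: 12 thick (x), 16 high, 92 long, centre 40 mm before the pan and 60 up, 34 mm free behind it, 72 between its posts.
- cover_grip (a point): Middle of the handle bar, the place to grip from above with the fingers either side of the bar (closing along the cover's x). Cover frame: x = -55, z = 60 mm.
- cover_back (a point): Middle of the lower edge of the cover's back rim. Cover frame: x = +15, z = 0.
- cup_tray: White tray 120 x 178 mm with six seedling cups, 63 high and leaves to 95 mm, loose. Origin under its centre. The cover and this tray stand left and right of the drawer, either way round.
- seed_jar: Jar of seed, 68 across, 110 high, yellow cap, loose. Origin under its centre.
- seed_mill: Blue hand-cranked seed scarifier 170 x 80, 110 high, loose. Origin under its centre.
- seed_packets: Stack of brown seed packets 130 x 90, 35 high, loose. Origin under its centre.
- screwdriver: Orange-handled screwdriver lying on the bench, 190 long, loose.
- screw_dish: Aluminium dish of cover screws 70 x 70, 20 high, loose. Origin under its centre.
- sprayer: Green hand sprayer, 76 across, 191 high, loose. Origin under its centre.
Not all that is in view belongs to the job. Leave any red look-alike of the cover alone.

How it is judged:
On the way, in this order (a step that is already met when the one before it is completed fails the run):
1. the filter drawer is home: within 2 mm of its stop and at rest (value of joint filter_drawer below 0.002 m and velocity of joint filter_drawer between -0.01 and 0.01 m/s), for 0.3 s.
2. the cover is lifted off the bench in the gripper (height (world z) of cover above 0.012 m and contact force between the fingers and cover above 2 N), for 0.2 s.
3. the cover is in place over the drawer and pressed on the gasket with 5 to 15 N for a second (value of joint filter_drawer below 0.002 m and y of cover_back in the frame of seat between -0.006 and 0.006 m and z of cover_back in the frame of seat between -0.003 and 0.007 m and angle between the x axis of cover and the x axis of dryer, either way round below 0.08 rad and angle between the z axis of cover and the z axis of dryer, either way round below 0.08 rad and contact force between cover and gasket between 5 and 15 N and contact force between the fingers and cover above 2 N), for 1 s.
At the end, for the whole second after the job is handed in: Drawer within 2 mm of home; cover at rest, upright and square to the dryer within 0.08 rad, centred within 6 mm, underside from 3 mm below to 7 mm above the sill's top; the fingers still hold it (over 2 N) and it presses on the gasket with 5 to 15 N through the last second (all of step 3 and linear speed of cover below 0.01 m/s); the arm keeps its last pose, push and grip.
It fails at once if the cover is pressed on the gasket with more than 25 N (contact force between cover and gasket above 25 N).
It fails at once if another loose thing on the bench is moved more than 25 mm (distance of any of cup_tray, seed_jar, seed_mill, seed_packets, screwdriver, screw_dish, sprayer from where it was at the start of the episode above 0.025 m).
It also fails if it takes over 72 s, if anything falls off the work surface, if the arm or the gripper's body presses on something with over 40 N, if the wrist force passes 120 N, or if a joint passes its speed limit or range.

## Robot

A 7-joint arm with a two-finger parallel gripper is mounted at the origin on the work surface. World frame = base frame: x ahead of the robot, y to its left, z up, the work surface at z = 0. Lengths are in m, angles in rad, forces in N, time in s.
With the tool pointing down it reaches from about 0.35 to 0.9 m from the base axis. Payload 8.1 kg.
Tool frame: the origin (TCP) lies midway between the tips of the shut fingers; the grasp point (between the pads) lies 19 mm behind it; z points along the fingers, y is the line along which they close (so a half turn about z gives the same grasp; the last joint's range is limited). The gripper opens to 92 mm and grips with 3 to 60 N. Pads are 19 mm wide; open, the fingers measure 130 mm over their backs; the gripper's body (75 mm by 190 mm) begins 47 mm behind the grasp point.
Start: joints at [-0.103, 0.434, 0.025, 1.573, -0.012, 1.134, -0.075], TCP at [0.625, -0, 0.203] pointing down, gripper open.
Joint ranges: [-2.62, 2.62], [-0.44, 2.09], [-1.27, 1.32], [0.08, 2.57], [-1.32, 4.46], [0.12, 2], [-2.74, 2.74]. Speed limits (rad/s): [2.22, 2.22, 3.01, 3.01, 3.14, 3.14, 3.14].

## Interface

Orientations are given as a rotation vector (axis times angle).
In Python, from cell import arm gives the robot as it stands.
- The arm moves only by the tool carry_out, never from a script. Its arguments are lists of equal length, an entry for each row: "claw": the finger opening in cm, from 0 to 9.18; "delta_pos": the shift along the tool's x, y, z in cm, a list of three; "angular": the turn, a rotation vector about the tool's x, y, z in rad, a list of three. In form: {"claw": [claw, ...], "delta_pos": [[dx, dy, dz], ...], "angular": [[ax, ay, az], ...]}. A call has 1 to 20 rows; each row shifts and turns the commanded pose from where the row before left it, along the tool's axes as they then stand; what a row does not reach is not made up. A row lasts 1/10 s, in which the tool goes at most 50 mm and 8.59 degrees, less where a joint would pass 70% of its speed; a pose out of reach is approached as far as the arm can. A call with a gripper value outside its range is refused whole. The fingers move at their own pace and stop on an object; "force" is the grip in N (left out, the last holds). Time passes only in rows, so rows that do not move let the fingers close. It gives the time, the measured TCP pose, the force, the opening and the grip force at its end, in the units of the state.
- arm.observe(): the state, without advancing time (a new reading comes with each control period).
- arm.get_image(name): name is "scene" or "side" or "wrist"; returns a dict with "frame" (400x640x3 uint8, red, green, blue), "mtx" (3x3 intrinsics, pixels), "dist" ([k1, k2, p1, p2, k3] as OpenCV has them; the pictures are not rectified), "T" (4x4, takes a point from camera to world coordinates). Camera axes: x right, y down, z forward; pixel columns grow to the right and rows downward; lengths in m; the calibration is good to about 2 mm. A picture is of the moment at which its call begins. There is no depth.
- arm.sign_off(): hands the job in; it is judged then, once.
Trained networks look in a picture, given as the dict that the camera call returned (one of the last four; its "shot" number tells which), for a name from the list of things; names that differ only in an ending like _2 or _b are one class to them, and where a whole thing is asked for, a point or a joint stands for the part that bears it (a point fixed in the world has none). Each returns a list of dicts, best first, with "conf" (0 to 1); they miss things now and then, are a little off and sometimes report something else, mostly with a low value. They report only what shows in the picture. A call takes as long as a camera call. They do not tell look-alikes from the thing itself.
- arm.look_for(label, picture): "centre" ([column, row] as shares, 0 to 1, of the picture: columns of its width, rows of its height, amid what is visible of it).
- arm.trace(label, picture): "region" (400x640 bool, what is visible of it) and "centre" ([column, row] as shares, 0 to 1, of the picture: columns of its width, rows of its height, amid what is visible of it).
- arm.place_of(label, picture): "centre" ([column, row] as shares, 0 to 1, of the picture: columns of its width, rows of its height: a listed point, or the origin of a listed thing).
The state is a dict: "clock": time; "joints": joint angles; "dq": joint speeds; "joint_efforts": joint torques, N m; "position": TCP position; "ee_rot": TCP orientation; "force": force on the tool from outside, world axes, zero at the start; "ft_torque": the same for the moment, N m; "width": opening from 0.0 (shut) to 1.0 (fully open); "gripper_force": force on a finger pad.
Only numpy, scipy, OpenCV 4.12 (cv2) and the standard library are available. Lean on these libraries where they do the work, as an engineer would, in place of code of your own. Each camera call takes 0.05 s, during which the arm holds its last target. There are 200 camera calls.

## Working session

There is one attempt and no reset: what is moved stays moved. The work goes in short steps, Python scripts to look and compute and a tool call to move; the robot and the scene stay as the last step left them, time stands still between calls to the robot, and variables do not carry over. Pictures are saved under pics/ and viewed, at most 10 in all, crops included, and the job is handed in when it is done.

Besides the shell and the picture viewer there is one more tool, called as name(argument=value, ...) on one line, values as JSON. carry_out: Moves the arm, as the interface text tells. Its arguments: {"type":"object","properties":{"claw":{"type":"array","items":{"type":"number"}},"delta_pos":{"type":"array","items":{"type":"array","items":{"type":"number"}}},"angular":{"type":"array","items":{"type":"array","items":{"type":"number"}}},"force":{"type":"number"}},"required":["claw","delta_pos","angular"]}

```bash
mkdir -p pics
python3 - <<'E'
from cell import arm
import cv2,numpy as np
print(arm.observe())
ims=[]
for n in["scene","side"]:
    p=arm.get_image(n);ims.append(p["frame"]);print(n,p["mtx"].round(1).tolist(),np.round(p["dist"],3),p["T"].round(3).tolist())
    for l in["dryer","drawer_pull","gasket","cover","cover_grip","cover_back","seat","cup_tray","seed_jar","seed_mill","sprayer"]:
        print(l,[(round(d["conf"],2),round(d["centre"][0]*640),round(d["centre"][1]*400)) for d in arm.place_of(l,p)])
    cv2.imwrite(f"pics/{n}0.png",p["frame"][:,:,::-1])
E
```

```text
{'clock': 0.0, 'joints': array([-0.10259627,  0.43523377,  0.0249531 ,  1.57411165, -0.01156443,
        1.13401614, -0.07509233]), 'dq': array([ 2.54159251e-04,  9.64170742e-04,  8.09240919e-04,  2.28694242e-04,
       -4.92098704e-05, -7.83773539e-04,  1.26067045e-03]), 'joint_efforts': array([ 3.89017032e-04, -6.67853522e+01,  9.84863900e-01, -3.14464223e+01,
       -6.05165795e-02,  4.27553023e-02,  1.12382318e-04]), 'position': array([ 6.24433872e-01, -6.54755963e-05,  2.02232472e-01]), 'ee_rot': array([-2.22075515e+00, -2.22068205e+00,  1.98363632e-03]), 'force': array([-0.27912002,  0.68677158, -0.5449315 ]), 'ft_torque': array([ 0.04949174, -0.00281276, -0.01796549]), 'gripper_force': 0.0, 'width': 0.9991800826722111}
scene [[482.2, 0.0, 312.6], [0.0, 482.2, 206.0], [0.0, 0.0, 1.0]] [-0.068  0.     0.     0.     0.   ] [[0.268, 0.63, -0.729, 1.681], [0.963, -0.179, 0.199, -0.273], [-0.005, -0.756, -0.655, 1.097], [0.0, 0.0, 0.0, 1.0]]
dryer [(0.67, 310, 249)]
drawer_pull [(0.62, 305, 217)]
gasket [(0.6, 311, 230)]
cover [(0.97, 205, 229), (0.73, 255, 194)]
cover_grip [(0.92, 204, 208), (0.58, 250, 170)]
cover_back [(0.87, 206, 232), (0.8, 251, 193)]
seat []
cup_tray [(0.65, 383, 198), (0.64, 416, 241)]
seed_jar [(0.76, 415, 239), (0.37, 382, 200)]
seed_mill [(0.9, 203, 285)]
sprayer [(0.97, 450, 198)]
side [[398.9, 0.0, 318.6], [0.0, 398.9, 205.6], [0.0, 0.0, 1.0]] [-0.042  0.     0.     0.     0.   ] [[0.896, -0.237, 0.376, 0.018], [-0.444, -0.498, 0.745, -0.961], [0.011, -0.834, -0.552, 0.79], [0.0, 0.0, 0.0, 1.0]]
dryer [(0.68, 358, 215)]
drawer_pull [(0.79, 339, 204)]
gasket [(0.77, 358, 200)]
cover [(0.78, 285, 260), (0.56, 363, 288)]
cover_grip [(0.89, 343, 276), (0.81, 263, 246)]
cover_back [(0.57, 370, 284)]
seat [(0.8, 356, 208)]
cup_tray [(0.9, 280, 185)]
seed_jar [(0.91, 328, 173), (0.17, 356, 207)]
seed_mill [(0.97, 440, 269)]
sprayer []
```

View pics/scene0.png

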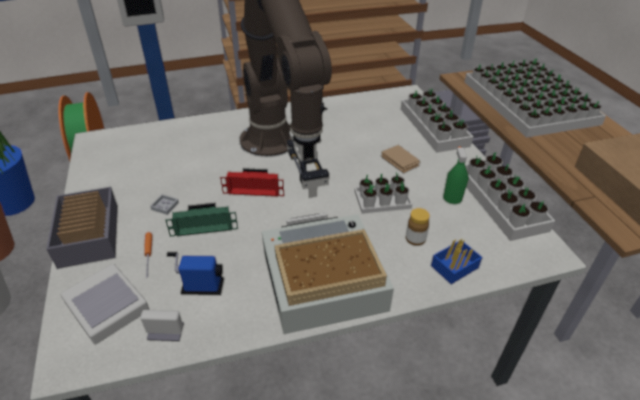

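View pics/side0.png

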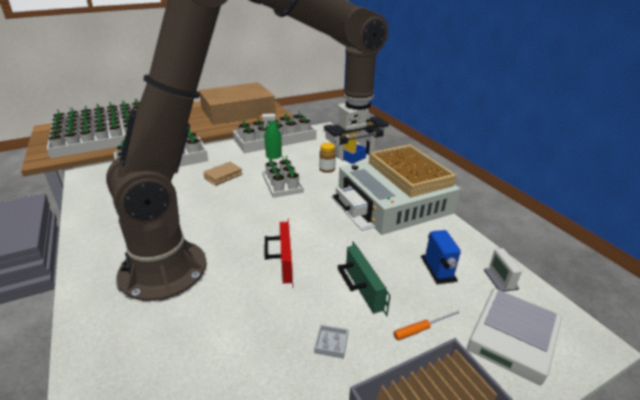

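The scene view shows two covers. The green one is at (203,220) and has the black handle. The red look-alike is at (252,183). In the side view green is at (365,280) and red at (285,252). Green fits the description, so I leave red alone. The dryer is at (325,265) in the scene view, with its drawer open towards the robot.

```bash
cat > h.py <<'E'
from cell import arm
import cv2,numpy as np
from scipy.optimize import least_squares
from scipy.spatial.transform import Rotation as R
def ray(p,uv):
    n=cv2.undistortPoints(np.array([[uv]],float),p["mtx"],np.array(p["dist"],float))[0,0]
    d=p["T"][:3,:3]@np.array([n[0],n[1],1]);return p["T"][:3,3],d/np.linalg.norm(d)
def onz(p,uv,z):
    o,d=ray(p,uv);return o+d*(z-o[2])/d[2]
def tri(obs):
    A=0;b=0
    for p,uv in obs:
        o,d=ray(p,uv);M=np.eye(3)-np.outer(d,d);A=A+M;b=b+M@o
    X=np.linalg.solve(A,b)
    return X,[round(float(1000*np.linalg.norm(np.cross(X-ray(p,uv)[0],ray(p,uv)[1]))),1) for p,uv in obs]
def proj(p,X):
    T=np.linalg.inv(p["T"]);return cv2.projectPoints(np.atleast_2d(X).astype(float),cv2.Rodrigues(T[:3,:3])[0],T[:3,3],p["mtx"],np.array(p["dist"],float))[0][:,0]
def pl(l,p,k=0):
    return [(round(d["conf"],2),(d["centre"][0]*640,d["centre"][1]*400)) for d in arm.place_of(l,p)]
E
python3 - <<'E'
from h import *
s=arm.get_image("scene");d=arm.get_image("side");w=arm.get_image("wrist")
cv2.imwrite("pics/w0.png",w["frame"][:,:,::-1]);print(w["T"].round(3).tolist(),w["mtx"][0].round(0))
for n,a,b in [("grip",(204,208),(343,276)),("back",(206,232),(370,284)),("dryer",(310,249),(358,215)),("pull",(305,217),(339,204)),("gasket",(311,230),(358,200)),("jar",(415,239),(328,173)),("tray",(383,198),(280,185))]:
    print(n,*tri([(s,a),(d,b)]))
for l in["drawer_pull","gasket","dryer","seat","cover_grip","cover"]: print(l,pl(l,w))
E
```

```text
[[1.0, 0.001, 0.0, 0.625], [0.001, -0.961, -0.275, 0.074], [0.0, 0.275, -0.961, 0.384], [0.0, 0.0, 0.0, 1.0]] [324.   0. 318.]
grip [ 0.42832073 -0.30092839  0.05285709] [3.3, 3.3]
back [ 0.50328685 -0.31333762  0.0087269 ] [3.3, 3.3]
dryer [ 0.65541694 -0.00219114 -0.00325372] [0.5, 0.5]
pull [0.57821749 0.00218488 0.06309517] [1.9, 1.9]
gasket [6.47240618e-01 3.44838881e-04 6.49213764e-02] [6.4, 6.4]
jar [ 0.70694357  0.33228397 -0.00889227] [7.4, 7.4]
tray [ 0.48685343  0.31110909 -0.00388862] [3.1, 3.1]
drawer_pull [(0.8, (272.192, 188.0)), (0.3, (343.23199999999997, 184.08))]
gasket [(0.69, (341.12, 186.88))]
dryer []
seat []
cover_grip []
cover []
```

View pics/w0.png

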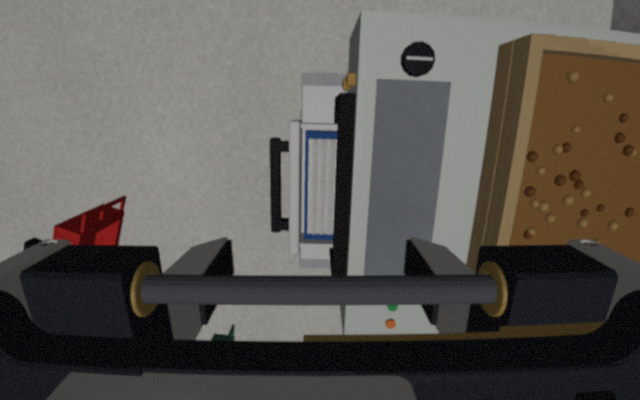

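The wrist view from above shows:
- the pull bar at (277,186) and the white drawer front at (294,186)
- the black gasket at (341,190)
- the dryer's top front edge running from (357,13) to (343,330)

Next I back off and shut the fingers, so I can measure the face and close the drawer.

carry_out(claw=[0,0,0,0,0,0,0], delta_pos=[[0,-2.5,0],[0,-2.5,0],[0,-2.5,0],[0,-2.5,0],[0,0,0],[0,0,0],[0,0,0]], angular=[[0,0,0],[0,0,0],[0,0,0],[0,0,0],[0,0,0],[0,0,0],[0,0,0]], force=30)

```text
clock: 2.35
position: [0.526, 0.0, 0.2033]
ee_rot: [2.221, 2.221, 0.001]
force: [-0.4, -0.8, 0.3]
width: 0.435
gripper_force: 0.0
```

Run:
```python
from h import *
s=arm.get_image("scene");d=arm.get_image("side");w=arm.get_image("wrist")
cv2.imwrite("pics/w1.png",w["frame"][:,:,::-1])
print(arm.observe()["position"])
P={"scene":s,"side":d,"wrist":w}
print("red",tri([(s,(250,170)),(d,(263,246))]))
for l in["drawer_pull","gasket","dryer","seat","cover_grip","cover","cover_back","screwdriver","seed_mill"]:
    q={n:pl(l,p) for n,p in P.items()};print(l,{n:[(c,np.round(x)) for c,x in v] for n,v in q.items()})
print(onz(w,(0,0),.112))
```

```text
[ 5.25659228e-01 -1.08064375e-05  2.02868135e-01]
red (array([ 0.27573168, -0.11644541,  0.0676769 ]), [8.1, 8.1])
drawer_pull {'scene': [(0.51, array([306., 218.]))], 'side': [(0.64, array([338., 202.]))], 'wrist': [(0.56, array([370., 184.]))]}
gasket {'scene': [(0.52, array([313., 234.]))], 'side': [(0.59, array([358., 199.])), (0.51, array([429., 329.]))], 'wrist': [(0.61, array([440., 186.]))]}
dryer {'scene': [], 'side': [(0.62, array([359., 214.]))], 'wrist': [(0.69, array([420., 173.]))]}
seat {'scene': [(0.34, array([416., 238.]))], 'side': [(0.89, array([356., 207.]))], 'wrist': []}
cover_grip {'scene': [(0.63, array([199., 207.])), (0.58, array([252., 169.]))], 'side': [(0.86, array([265., 243.])), (0.84, array([347., 278.])), (0.72, array([222., 177.]))], 'wrist': [(0.65, array([107., 277.]))]}
cover {'scene': [(0.77, array([250., 191.]))], 'side': [(0.79, array([365., 292.])), (0.56, array([286., 262.]))], 'wrist': []}
cover_back {'scene': [(0.94, array([205., 237.])), (0.89, array([252., 195.]))], 'side': [(0.71, array([369., 286.]))], 'wrist': []}
screwdriver {'scene': [(0.79, array([149., 257.])), (0.49, array([312., 234.]))], 'side': [(0.6, array([428., 326.]))], 'wrist': []}
seed_mill {'scene': [(0.97, array([203., 286.]))], 'side': [(0.96, array([435., 268.]))], 'wrist': []}
[0.26417862 0.17050897 0.112     ]
```

View pics/w1.png

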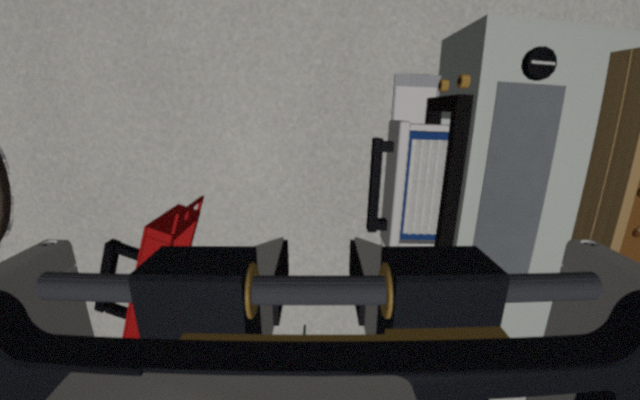

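The wrist view now shows:
- the dryer's top-left front corner at (488,18), with the top edge running down to about (463,245)
- the bushes at (465,81) and (444,85)
- the pull bar from (377,140) to (372,230)

I refine these by sub-pixel edge fits.

Run:
```python
from h import *
w=arm.get_image("wrist");g=cv2.GaussianBlur(cv2.cvtColor(w["frame"],cv2.COLOR_RGB2GRAY),(3,3),0).astype(float)
# top front edge: per-row strongest gradient near line (488,18)-(463,245)
pts=[]
for r in list(range(25,90,3)):
    c=488-(r-18)*25/227;a=int(c)-9
    gr=np.diff(g[r,a:a+19]);k=np.abs(gr).argmax();pts.append(onz(w,(a+k+.5,r),.112)[:2])
pts=np.array(pts);f=np.polyfit(pts[:,1],pts[:,0],1);res=pts[:,0]-np.polyval(f,pts[:,1])
print("topedge slope",f,res.std(),pts[[0,-1]])
# gasket front-top edge and pull bar
for nm,r0,r1,c0,c1,z,s in[("gasketL",110,240,452,440,.105,1),("pullfront",145,228,372,367,.073,1)]:
    q=[]
    for r in range(r0,r1,4):
        c=c0+(r-r0)*(c1-c0)/(r1-r0);a=int(c)-10
        gr=np.diff(g[r,a:a+21]);k=gr.argmin();q.append(onz(w,(a+k+.5,r),z)[:2])
    q=np.array(q);f=np.polyfit(q[:,1],q[:,0],1);res=q[:,0]-np.polyval(f,q[:,1]);
    ok=abs(res)<2*res.std()+1e-4;f=np.polyfit(q[ok,1],q[ok,0],1);print(nm,f,res.std(),ok.sum(),q[[0,-1]])
print("corner",onz(w,(488,18),.112),"bush",onz(w,(465,81),.088),onz(w,(444,85),.040))
print("pull ends",onz(w,(379,138),.073),onz(w,(372,231),.073))
c=w["frame"][0:260,340:520];cv2.imwrite("pics/c1.png",cv2.resize(c,None,fx=2.3,fy=2.3,interpolation=cv2.INTER_CUBIC)[:,:,::-1])
```

```text
topedge slope [0.02685128 0.65327445] 0.00023610919095826133 [[0.6568172  0.14208078]
 [0.65606761 0.0942759 ]]
gasketL [0.0224625  0.63605053] 0.0004818726037530145 32 [[ 0.63547093  0.07646644]
 [ 0.63459014 -0.03874904]]
pullfront [0.02254194 0.57553908] 0.0002903747684238939 21 [[ 0.57681474  0.04351285]
 [ 0.57435477 -0.03723318]]
corner [0.65753656 0.14726911 0.112     ] bush [0.65379418 0.10161406 0.088     ] [0.65306727 0.10165342 0.04      ]
pull ends [0.58272279 0.05013923 0.073     ] [ 0.58029342 -0.0437607   0.073     ]
```

View pics/c1.png

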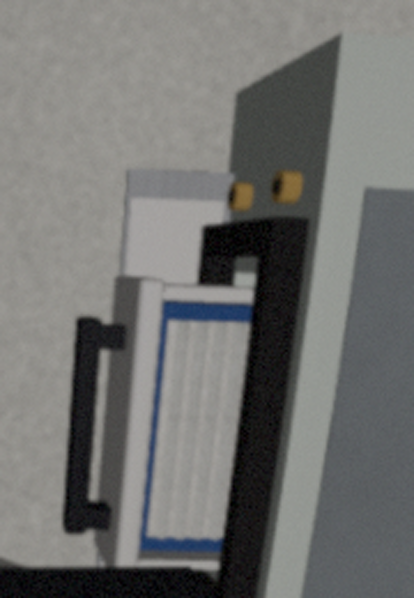

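The measurements agree with the given sizes. The dryer's yaw is about -0.025 rad, its face is at x≈0.653 with the centre at y≈0, and the drawer stands about 58 mm out. I go down in front of the pull bar.

carry_out(claw=[0,0,0,0,0,0,0,0], delta_pos=[[0.1,0,3.6],[0.1,0,3.6],[0,0,3.6],[0,0,3.6],[0,0,0.2],[0,0.8,0],[0,0.8,0],[0,0,0]], angular=[[0,0,0.025],[0,0,0],[0,0,0],[0,0,0],[0,0,0],[0,0,0],[0,0,0],[0,0,0]])

```text
clock: 4.7
position: [0.5443, 0.0017, 0.0591]
ee_rot: [2.247, 2.191, 0.006]
force: [-0.5, -0.0, 0.6]
width: 0.004
gripper_force: 0.0
```

carry_out(claw=[0,0,0,0,0,0,0,0,0,0], delta_pos=[[0,0.6,0],[0,0.6,0],[0,0.6,0],[0,0.6,0],[0,0.6,0],[0,0.6,0],[0,0.6,0],[0,0.6,0],[0,0,0],[0,0,0]], angular=[[0,0,0],[0,0,0],[0,0,0],[0,0,0],[0,0,0],[0,0,0],[0,0,0],[0,0,0],[0,0,0],[0,0,0]])

```text
clock: 5.7
position: [0.5891, 0.0004, 0.057]
ee_rot: [2.249, 2.193, 0.0]
force: [-0.8, 0.1, 0.8]
width: 0.004
gripper_force: 0.0
```

carry_out(claw=[0,0,0,0,0,0,0], delta_pos=[[0,0.4,0],[0,0.4,0],[0,0.4,0],[0,0.3,0],[0,0.3,0],[0,0.3,0],[0,0,0]], angular=[[0,0,0],[0,0,0],[0,0,0],[0,0,0],[0,0,0],[0,0,0],[0,0,0]])

```text
clock: 6.4
position: [0.6107, -0.0002, 0.0571]
ee_rot: [2.249, 2.193, 0.001]
force: [0.7, 1.1, -0.4]
width: 0.004
gripper_force: 0.1
```

carry_out(claw=[0,0,0,0], delta_pos=[[0,0.2,0],[0,0.2,0],[0,0.2,0],[0,0,0]], angular=[[0,0,0],[0,0,0],[0,0,0],[0,0,0]])

```text
clock: 6.8
position: [0.6164, -0.0003, 0.0571]
ee_rot: [2.249, 2.193, 0.001]
force: [-0.1, -0.3, 0.4]
width: 0.007
gripper_force: 0.3
```

Run:
```python
from h import *
w=arm.get_image("wrist");print(arm.observe()["force"])
cv2.imwrite("pics/w2.png",w["frame"][:,:,::-1])
```

```text
[-0.40708737  0.31767818  0.05380704]
```

View pics/w2.png

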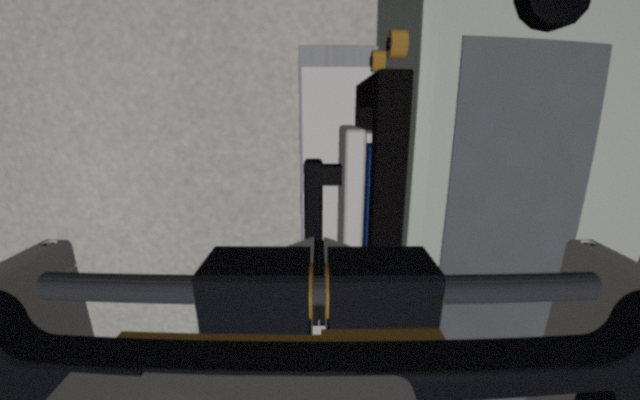

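The drawer has moved but is still about 30 mm out: the bar front is at column 306 (x≈0.605) and the blue frame still shows at (370,190). The fingertips are thinner than I took them to be, so I keep pushing.

carry_out(claw=[0,0,0,0,0,0], delta_pos=[[0,0.4,0],[0,0.4,0],[0,0.4,0],[0,0.4,0],[0,0.2,0],[0,0,0]], angular=[[0,0,0],[0,0,0],[0,0,0],[0,0,0],[0,0,0],[0,0,0]])

```text
clock: 7.45
position: [0.6294, -0.0006, 0.057]
ee_rot: [-2.245, -2.189, 0.01]
force: [-21.6, 1.6, 18.3]
width: 0.004
gripper_force: 11.7
```

carry_out(claw=[0,0,0,0], delta_pos=[[0,0.3,0],[0,0.3,0],[0,0.2,0],[0,0,0]], angular=[[0,0,0],[0,0,0],[0,0,0],[0,0,0]])

```text
clock: 7.85
position: [0.6318, -0.0007, 0.0569]
ee_rot: [-2.239, -2.184, 0.021]
force: [-42.4, 2.1, 35.4]
width: 0.005
gripper_force: 23.8
```

That is too much force, and it has an upward part, so something other than the catch is resisting. I back off and look.

carry_out(claw=[0,0,0,0], delta_pos=[[0,-1.0,0],[0,-1.0,0],[0,0,0],[0,0,0]], angular=[[0,0,0],[0,0,0],[0,0,0],[0,0,0]])

```text
clock: 8.25
position: [0.6229, -0.0004, 0.0572]
ee_rot: [2.249, 2.193, 0.001]
force: [-2.4, -0.7, 1.1]
width: 0.001
gripper_force: 0.9
```

Run:
```python
from h import *
w=arm.get_image("wrist");d=arm.get_image("side");o=arm.observe();print(o["position"],o["force"],w["T"].round(4).tolist())
a=cv2.resize(w["frame"][0:300,200:600],(533,400));b=cv2.resize(d["frame"][130:260,280:440],(490,400),interpolation=cv2.INTER_CUBIC)
cv2.imwrite("pics/m3.png",cv2.resize(np.hstack([a,b]),(800,313))[:,:,::-1])
```

```text
[ 6.22871127e-01 -4.54548530e-04  5.71628660e-02] [-2.28802892  0.49638469  1.66586489] [[0.9997, -0.0235, -0.0054, 0.6247], [-0.0241, -0.9612, -0.2748, 0.0737], [0.0013, 0.2749, -0.9615, 0.2386], [0.0, 0.0, 0.0, 1.0]]
```

View pics/m3.png

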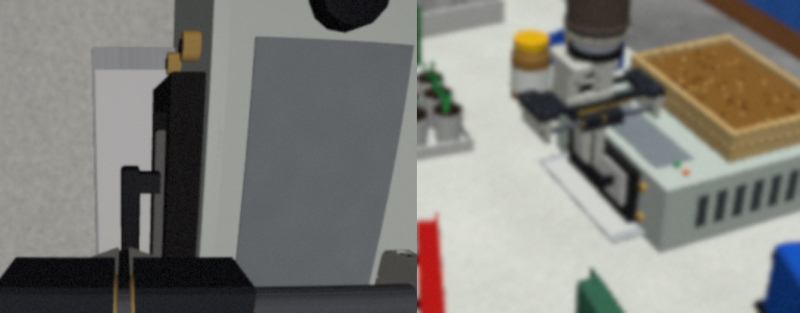

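The tool camera was lower than I had assumed. The tips have brought the bar to about x≈0.625, roughly 10 mm short of home. The outward-flaring fingers then met the gasket and dryer edge, which is where the upward force came from. I retract and turn the gripper 90°, so that its narrow side faces the dryer and the flare clears it.

carry_out(claw=[0,0,0,0,0,0,0,0,0,0,0,0,0,0], delta_pos=[[0,-2.5,0],[0,-2.5,0],[0,0,0],[0,0,0],[0,0,0],[0,0,0],[0,0,0],[0,0,0],[0,0,0],[0,0,0],[0,0,0],[0,0,0],[0,0,0],[0,0,0]], angular=[[0,0,0],[0,0,0],[0,0,-0.143],[0,0,-0.143],[0,0,-0.143],[0,0,-0.143],[0,0,-0.143],[0,0,-0.143],[0,0,-0.143],[0,0,-0.143],[0,0,-0.143],[0,0,-0.143],[0,0,-0.14],[0,0,0]])

```text
clock: 9.75
position: [0.573, 0.0005, 0.057]
ee_rot: [0.039, 3.141, 0.001]
force: [0.7, -0.0, -0.2]
width: 0.004
gripper_force: 0.0
```

Run:
```python
from h import *
w=arm.get_image("wrist");o=arm.observe();print(o["position"],R.from_rotvec(o["ee_rot"]).as_matrix().round(3).tolist(),o["joints"].round(2),o["force"])
for l in ["drawer_pull","gasket","dryer","seat"]: print(l,[(c,np.round(x),onz(w,x,{"drawer_pull":.067,"gasket":.064,"dryer":0,"seat":.022}[l]).round(4)) for c,x in pl(l,w)])
cv2.imwrite("pics/w4.png",w["frame"][:,:,::-1])
```

```text
[0.57282382 0.00062726 0.05696258] [[-1.0, 0.03, 0.001], [0.03, 1.0, 0.001], [-0.001, 0.001, -1.0]] [ 0.19  0.55 -0.41  1.84  0.29  0.81  1.19] [ 0.24796866 -0.50044128  0.62858296]
drawer_pull [(0.53, array([320., 320.]), array([6.228e-01, 5.000e-04, 6.700e-02]))]
gasket []
dryer []
seat []
```

View pics/w4.png

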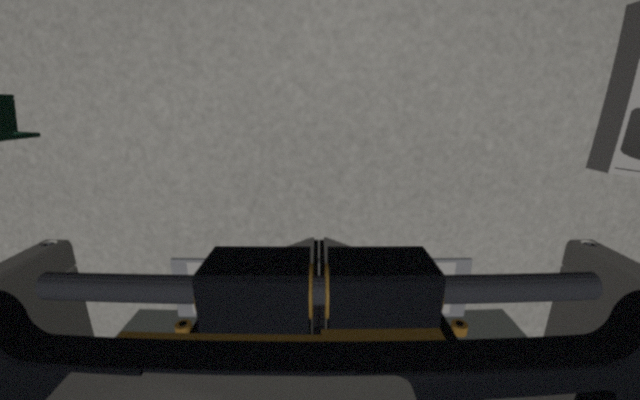

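The view is square to the dryer and symmetric about column 321 (sill ends at 171 and 471, bushes at 184 and 460). So the centre is at y≈0. Pushing with the narrow side now.

carry_out(claw=[0,0,0,0,0,0,0,0], delta_pos=[[-1,0,0],[-1,0,0],[-1,0,0],[-0.5,0,0],[-0.4,0,0],[-0.3,0,0],[-0.3,0,0],[0,0,0]], angular=[[0,0,0],[0,0,0],[0,0,0],[0,0,0],[0,0,0],[0,0,0],[0,0,0],[0,0,0]])

```text
clock: 10.8
position: [0.6172, -0.0004, 0.057]
ee_rot: [0.041, 3.141, 0.0]
force: [0.9, 0.0, 0.2]
width: 0.001
gripper_force: 0.0
```

carry_out(claw=[0,0,0,0], delta_pos=[[-0.3,0,0],[-0.3,0,0],[-0.3,0,0],[0,0,0]], angular=[[0,0,0],[0,0,0],[0,0,0],[0,0,0]])

```text
clock: 11.2
position: [0.6265, -0.0006, 0.0571]
ee_rot: [0.041, 3.141, 0.0]
force: [-0.7, 0.2, -1.2]
width: 0.004
gripper_force: 0.0
```

carry_out(claw=[0,0,0,0], delta_pos=[[-0.2,0,0],[-0.2,0,0],[-0.2,0,0],[0,0,0]], angular=[[0,0,0],[0,0,0],[0,0,0],[0,0,0]])

```text
clock: 11.6
position: [0.6304, -0.0007, 0.0568]
ee_rot: [-0.04, -3.138, 0.001]
force: [-6.9, -0.4, 4.6]
width: 0.005
gripper_force: 3.1
```

carry_out(claw=[0,0,0,0], delta_pos=[[-0.2,0,0],[-0.2,0,0],[0,0,0],[0,0,0]], angular=[[0,0,0],[0,0,0],[0,0,0],[0,0,0]])

```text
clock: 12.0
position: [0.6323, -0.0008, 0.0567]
ee_rot: [-0.04, -3.135, 0.001]
force: [-13.3, 0.5, 9.7]
width: 0.005
gripper_force: 6.9
```

Run:
```python
from h import *
d=arm.get_image("side");print(arm.observe()["position"],arm.observe()["force"])
b=cv2.resize(d["frame"][150:250,310:430],None,fx=6,fy=6,interpolation=cv2.INTER_CUBIC)
cv2.imwrite("pics/s5.png",b[:,:,::-1])
```

```text
[ 0.63229892 -0.00074232  0.05667637] [-14.6817076    0.1930997   10.11199991]
```

View pics/s5.png

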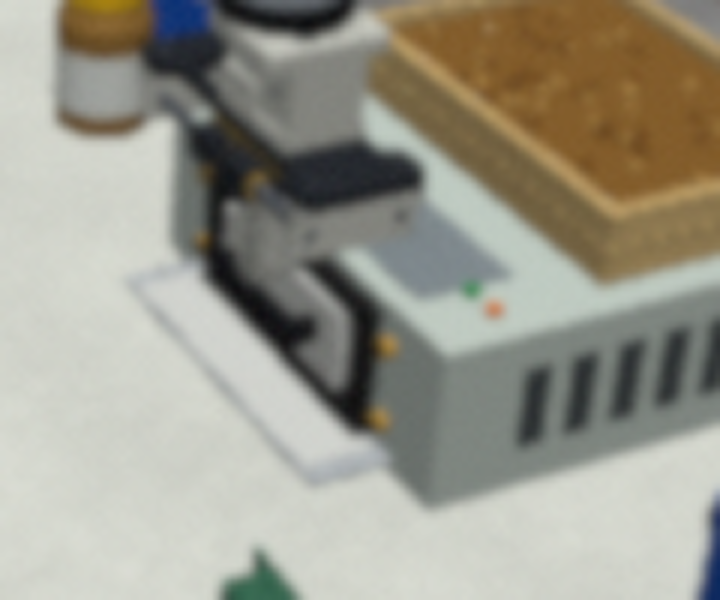

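The drawer front now lies inside the black gasket frame, with the pull bar at about (300,330) in the crop. I retract with the original orientation and measure it properly.

carry_out(claw=[0,0,0,0,0,0,0,0,0,0,0,0,0,0], delta_pos=[[2,0,0],[2,0,0],[2,0,-2],[0,0,-3],[0,0,-3],[0,0,-3],[0,0,-3],[0,0,0],[0,0,0],[0,0,0],[0,0,0],[0,0,0],[0,0,0],[0,0,0]], angular=[[0,0,0],[0,0,0],[0,0,0.14],[0,0,0.143],[0,0,0.143],[0,0,0.143],[0,0,0.143],[0,0,0.143],[0,0,0.143],[0,0,0.143],[0,0,0.143],[0,0,0.143],[0,0,0.143],[0,0,0]])

```text
clock: 13.45
position: [0.5762, 0.0009, 0.1971]
ee_rot: [2.251, 2.191, 0.0]
force: [-0.2, 0.1, -0.5]
width: 0.005
gripper_force: 0.0
```

Run:
```python
from h import *
w=arm.get_image("wrist");o=arm.observe();print(o["position"],o["force"],R.from_rotvec(o["ee_rot"]).as_matrix().round(3).tolist())
g=cv2.GaussianBlur(cv2.cvtColor(w["frame"],cv2.COLOR_RGB2GRAY),(3,3),0)
ax=np.array([1,-.025,0]);ay=np.array([.025,1,0]);
for F in (.6533,):
  for n,x,y,z in[("face top",0,.1,.112),("bar front home top",-.018,.04,.073),("bar front home bot",-.018,.04,.061),("bar 10 out",-.028,.04,.073),("gasket tl",-.014,.089,.105),("bush",0,.101,.088),("bushlow",0,.101,.04),("sill tl",-.05,.113,.022),("corner",0,.15,.112)]:
    print(n,proj(w,np.array([F,0,z])+ax*x+ay*y).round(1))
c=w["frame"][0:260,300:540];cv2.imwrite("pics/c6.png",cv2.resize(c,None,fx=2.3,fy=2.3,interpolation=cv2.INTER_CUBIC)[:,:,::-1])
```

```text
[0.57614531 0.00088253 0.19713158] [ 0.46840082  0.78126637 -0.31144497] [[0.022, 1.0, 0.0], [1.0, -0.022, -0.0], [-0.0, 0.0, -1.0]]
face top [[416.7  76.8]]
bar front home top [[381.  148.2]]
bar front home bot [[378.8 146.9]]
bar 10 out [[370.4 148.2]]
gasket tl [[396.1  91.7]]
bush [[408.5  78.4]]
bushlow [[395.6  83.1]]
sill tl [[344.1  72.1]]
corner [[420.6   7.5]]
```

View pics/c6.png

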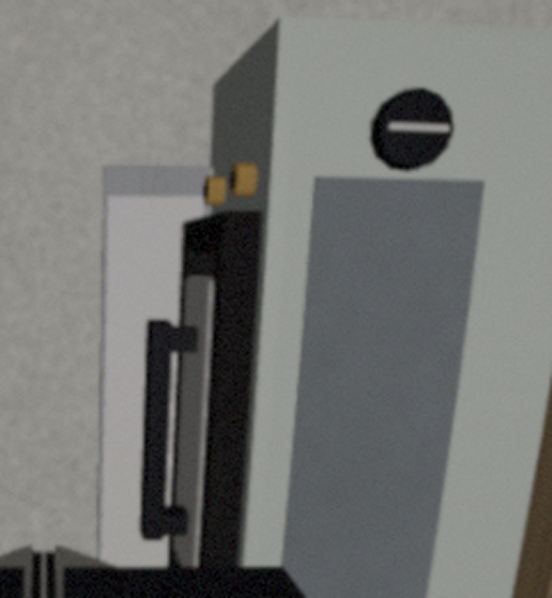

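I have used my picture views, so from here I check numerically. In this last view the bar front is at column 364, against 380 predicted for home, so the drawer sprang back to about 15 mm out. The tips were probably not bearing squarely on the bar. I compute where the tip and bar lay in the side picture.

Run:
```python
from h import *
d=arm.get_image("side");w=arm.get_image("wrist")
F=np.array([.6533,0,0]);ax=np.array([1,-.025,0]);ay=np.array([.025,1,0])
P=lambda x,y,z:F+ax*x+ay*y+np.array([0,0,z])
for n,X in [("tip push2",[.6323,-.0007,.0567]),("bar R end home",P(-.018,-.048,.067)),("bar R end 6out",P(-.024,-.048,.067)),("bar R end 15out",P(-.033,-.048,.067)),("bar mid home top",P(-.018,0,.073)),("gasket top mid",P(-.014,0,.105)),("gasket BR",P(-.014,-.089,.023)),("corner R top",P(0,-.15,.112)),("sill R",P(-.05,-.113,.022))]:
    u=proj(d,X)[0];print(n,u.round(1),"crop",((u-[310,150])*6).round(0))
T=w["T"].copy();o=arm.observe()["position"]
im=cv2.imread("pics/w2.png");T2=T.copy();T2[:3,3]+=np.array([.6164,-.0003,.0571])-o;w2=dict(w);w2["T"]=T2
for n,X in [("bar home L",P(-.018,.048,.073)),("bar 15out L",P(-.033,.048,.073)),("bar 25out",P(-.043,.048,.073)),("tip",[.6164,-.0003,.0571]),("corner",P(0,.10,.112)),("sill",P(-.05,.113,.022)),("gask",P(-.014,.089,.105))]: print("w2",n,proj(w2,X).round(1))
# tip location check now in wrist image
print("tip now",proj(w,o),"40mm up",proj(w,o+[0,0,.04]))
print("dark cols now in rows 236-250, 300-345:")
g=cv2.cvtColor(w["frame"],cv2.COLOR_RGB2GRAY)
for r in range(228,262,4): print(r,g[r,280:360:4])
```

```text
tip push2 [353.  201.8] crop [258. 311.]
bar R end home [360.9 206.1] crop [305. 336.]
bar R end 6out [359.3 206.5] crop [296. 339.]
bar R end 15out [356.9 207.1] crop [281. 342.]
bar mid home top [353.8 197.4] crop [263. 284.]
gasket top mid [355.5 189. ] crop [273. 234.]
gasket BR [367.3 223.3] crop [344. 440.]
corner R top [383.8 209.3] crop [443. 356.]
sill R [361.4 230.3] crop [308. 482.]
w2 bar home L [[355.1 162.2]]
w2 bar 15out L [[325.9 162. ]]
w2 bar 25out [[306.3 161.9]]
w2 tip [[317.9 239.6]]
w2 corner [[421.   36.5]]
w2 sill [[297.6  45.2]]
w2 gask [[377.9  69.8]]
tip now [[317.86273057 239.64877267]] 40mm up [[317.73995648 271.12176821]]
dark cols now in rows 236-250, 300-345:
228 [146 143 142 141 142 143 147 146 145 149 137 141 148 145 143 146 154 158
 158 159]
232 [147 143 146 143 148 142 144 139 140 146 142 143 139 143 142 142 154 158
 157 159]
236 [146 141 144 146 143 143 145 143 135 143 140 135 140 143 143 144 154 159
 158 159]
240 [143 144 142 143 142 135  94  73  73  69  71  70  71  80 126 139 153 157
 159 157]
244 [140 144 142 106  78  73  71  72  72   1  40  66  73  70  72  71  99 149
 160 157]
248 [18 15  3 20  9 14 15 15 72 10 44 58 16 10 15 10 15  7 20 20]
252 [11 10 17 18 14  8 15 16 65  3 41 60 27 16 12  4  9 13  7 17]
256 [24 15 19 18 11 17  8 13 64 16 44 43 20  6 11 12 25  0  5  2]
260 [ 9 19  8 11  8 20  8 13 64 12 40 47 27 12 15 16 26 15 20  1]
```

The tip itself is where it should be, and the bar does follow. But the upright fingers meet the gasket before the bar is home. I go low again and tilt the tool so that the tips lead and the body leans back.

carry_out(claw=[0,0,0,0,0,0,0,0,0,0,0], delta_pos=[[0,-0.3,3.3],[0,-0.3,3.4],[0,0,3.4],[0,0,3.4],[0,0,0],[0,0,0],[0,0,0],[0,0,0],[0,0,0],[0,0,0],[0,0,0]], angular=[[0,0,0],[0,0,0],[0,0,0],[0,0,0],[-0.14,0,0],[-0.14,0,0],[-0.14,0,0],[-0.14,0,0],[-0.14,0,0],[0,0,0],[0,0,0]])

```text
clock: 14.7
position: [0.5679, -0.027, 0.0585]
ee_rot: [2.017, 1.935, 0.315]
force: [0.3, 0.4, -0.2]
width: 0.005
gripper_force: 0.0
```

carry_out(claw=[0,0,0,0,0,0], delta_pos=[[0,0.77,0.64],[0,0.77,0.64],[0,0.77,0.64],[0,0.38,0.32],[0,0.38,0.32],[0,0,0]], angular=[[0,0,0],[0,0,0],[0,0,0],[0,0,0],[0,0,0],[0,0,0]])

```text
clock: 15.3
position: [0.6063, -0.0304, 0.0462]
ee_rot: [2.019, 1.932, 0.315]
force: [-1.1, 0.3, -0.0]
width: 0.003
gripper_force: 0.0
```

Run:
```python
from h import *
o=arm.observe();print(o["joints"].round(2),R.from_rotvec(o["ee_rot"]).as_matrix().round(3).tolist(),o["position"],o["force"])
```

```text
[-0.07  0.44 -0.07  2.17  0.78  0.22 -0.91] [[0.057, 0.924, 0.379], [0.996, -0.028, -0.083], [-0.066, 0.382, -0.922]] [ 0.60626899 -0.03039439  0.04621866] [-1.08599155  0.28943821 -0.00554602]
```

```bash
cat >> h.py <<'E'
def goal(pos,Rd):
    o=arm.observe();Rc=R.from_rotvec(o["ee_rot"])
    print("dpos cm",(Rc.inv().apply(np.array(pos)-o["position"])*100).round(2),"ang",(Rc.inv()*R.from_matrix(Rd)).as_rotvec().round(3))
def tool(yaw,tilt=0):
    # upright tool: x=world y, y=world x, z down; turned by yaw about world z, tilted tips-forward
    B=np.array([[0,1,0],[1,0,0],[0,0,-1.]])
    return (R.from_euler("z",yaw)*R.from_matrix(B)*R.from_euler("x",-tilt)).as_matrix()
E
python3 - <<'E'
from h import *
goal([.600,.001,.060],tool(-.025,.37))
Rd=tool(-.025,.37);print((Rd.T@np.array([1,-.025,0])).round(3))
E
```

```text
dpos cm [ 3.   -0.14 -1.77] ang [ 0.022  0.073 -0.005]
[0.    0.933 0.362]
```

carry_out(claw=[0,0,0,0], delta_pos=[[1.5,-0.1,-0.9],[1.5,0,-0.9],[0,0,0],[0,0,0]], angular=[[0,0,0],[0,0,0],[0.022,0.073,-0.005],[0,0,0]])

```text
clock: 15.7
position: [0.5996, -0.0003, 0.0607]
ee_rot: [2.04, 1.977, 0.357]
force: [-0.2, -1.3, 0.2]
width: 0.003
gripper_force: 0.0
```

Run:
```python
from h import *
o=arm.observe();print(o["joints"].round(2),R.from_rotvec(o["ee_rot"]).as_matrix().round(3).tolist(),o["position"],o["force"])
goal([.600,.001,.060],tool(-.025,.37))
```

```text
[ 0.03  0.41 -0.22  2.14  0.65  0.28 -0.79] [[0.034, 0.931, 0.364], [0.999, -0.026, -0.027], [-0.015, 0.365, -0.931]] [ 5.99628024e-01 -3.22306965e-04  6.07124823e-02] [-0.15833287 -1.34900456  0.20664036]
dpos cm [0.13 0.01 0.08] ang [ 0.003  0.018 -0.003]
```

Good pose. Now push along the dryer's +x.

carry_out(claw=[0,0,0,0,0,0,0,0], delta_pos=[[0.1,0.37,0.15],[0,0.37,0.15],[0,0.28,0.11],[0,0.28,0.11],[0,0.28,0.11],[0,0.28,0.11],[0,0,0],[0,0,0]], angular=[[0,0.018,0],[0,0,0],[0,0,0],[0,0,0],[0,0,0],[0,0,0],[0,0,0],[0,0,0]])

```text
clock: 16.5
position: [0.6193, 0.0014, 0.0596]
ee_rot: [2.042, 1.99, 0.376]
force: [0.6, 0.0, -0.7]
width: 0.002
gripper_force: 0.0
```

carry_out(claw=[0,0,0], delta_pos=[[0,0.28,0.11],[0,0.28,0.11],[0,0,0]], angular=[[0,0,0],[0,0,0],[0,0,0]])

```text
clock: 16.8
position: [0.626, 0.0011, 0.0599]
ee_rot: [2.042, 1.989, 0.377]
force: [0.6, -1.4, -0.7]
width: 0.001
gripper_force: 0.0
```

Run:
```python
from h import *
w=arm.get_image("wrist");d=arm.get_image("side");s=arm.get_image("scene")
F=np.array([.6533,0,0]);ax=np.array([1,-.025,0]);ay=np.array([.025,1,0])
P=lambda x,y,z:F+ax*x+ay*y+np.array([0,0,z])
for n,p in(("w",w),("d",d),("s",s)):
    print(n,[(c,np.round(x)) for c,x in pl("drawer_pull",p)],[ (k,proj(p,P(-.018-k,0,.067))[0].round(1)) for k in(0,.006,.015)])
for y in(.04,.03):
    for k in(0,.015): print(y,k,proj(w,P(-.018-k,y,.073)).round(1))
r=int(proj(w,P(-.018,.04,.073))[0,1]);g=cv2.cvtColor(w["frame"],cv2.COLOR_RGB2GRAY);print(r,list(zip(range(280,420,4),g[r,280:420:4].tolist())))
print(r-30,list(zip(range(280,420,4),g[r-30,280:420:4].tolist())))
```

```text
w [(0.61, array([312., 243.]))] [(0, array([337.1, 242.6])), (0.006, array([327.8, 244. ])), (0.015, array([313.4, 246.3]))]
d [(0.69, array([350., 199.])), (0.16, array([428., 326.]))] [(0, array([353.7, 198.9])), (0.006, array([352.2, 199.3])), (0.015, array([349.8, 199.8]))]
s [(0.75, array([152., 257.]))] [(0, array([308.8, 228.6])), (0.006, array([308.4, 227.3])), (0.015, array([307.7, 225.4]))]
0.04 0 [[342.9 177.9]]
0.04 0.015 [[317.1 179.9]]
0.03 0 [[342.6 195.8]]
0.03 0.015 [[317.1 198.4]]
177 [(280, 169), (284, 170), (288, 170), (292, 169), (296, 170), (300, 170), (304, 170), (308, 163), (312, 5), (316, 18), (320, 31), (324, 27), (328, 12), (332, 29), (336, 27), (340, 26), (344, 19), (348, 22), (352, 95), (356, 90), (360, 95), (364, 132), (368, 166), (372, 19), (376, 10), (380, 14), (384, 22), (388, 26), (392, 29), (396, 14), (400, 24), (404, 27), (408, 84), (412, 87), (416, 92)]
147 [(280, 170), (284, 169), (288, 171), (292, 169), (296, 170), (300, 169), (304, 168), (308, 169), (312, 171), (316, 170), (320, 17), (324, 22), (328, 85), (332, 94), (336, 91), (340, 92), (344, 91), (348, 91), (352, 88), (356, 91), (360, 95), (364, 112), (368, 162), (372, 72), (376, 7), (380, 21), (384, 19), (388, 27), (392, 25), (396, 20), (400, 22), (404, 27), (408, 35), (412, 87), (416, 89)]
```

The bar still reads about 18 mm out while the TCP is already past it with no force. The open-finger picture scale (175 px for 92 mm gives a depth of 0.170 rather than 0.195) says the real tips end roughly 15–20 mm above the TCP. So they were riding over the bar. I back off, go lower and push again.

carry_out(claw=[0,0,0,0,0,0], delta_pos=[[0,-1.6,-0.65],[0,-1.6,-0.65],[0,-0.3,0.8],[0,-0.35,0.85],[0,0,0],[0,0,0]], angular=[[0,0,0],[0,0,0],[0,0,0],[0,0,0],[0,0,0],[0,0,0]])

```text
clock: 17.7
position: [0.5908, 0.0022, 0.0425]
ee_rot: [2.042, 1.99, 0.376]
force: [-0.8, 0.1, -0.5]
width: 0.004
gripper_force: 0.0
```

carry_out(claw=[0,0,0,0,0,0,0,0], delta_pos=[[0,0.47,0.18],[0,0.47,0.18],[0,0.47,0.18],[0,0.28,0.11],[0,0.28,0.11],[0,0.28,0.11],[0,0.28,0.11],[0,0,0]], angular=[[0,0,0],[0,0,0],[0,0,0],[0,0,0],[0,0,0],[0,0,0],[0,0,0],[0,0,0]])

```text
clock: 18.5
position: [0.6184, 0.0014, 0.0426]
ee_rot: [2.042, 1.989, 0.376]
force: [-0.8, -0.6, -0.8]
width: 0.004
gripper_force: 0.0
```

carry_out(claw=[0,0,0,0], delta_pos=[[0,0.28,0.11],[0,0.28,0.11],[0,0.19,0.07],[0,0,0]], angular=[[0,0,0],[0,0,0],[0,0,0],[0,0,0]])

```text
clock: 18.9
position: [0.6252, 0.0011, 0.0422]
ee_rot: [2.043, 1.99, 0.374]
force: [-4.7, 0.6, 2.3]
width: 0.002
gripper_force: 2.8
```

```bash
cat > bar.py <<'E'
from h import *
w=arm.get_image("wrist");o=arm.observe();print(o["position"],o["force"])
F=np.array([.6533,0,0]);ax=np.array([1,-.025,0]);ay=np.array([.025,1,0])
P=lambda x,y,z:F+ax*x+ay*y+np.array([0,0,z])
g=cv2.cvtColor(w["frame"],cv2.COLOR_RGB2GRAY)
for y in(.042,.035):
    u0,r0=proj(w,P(-.018,y,.073))[0];u1,r1=proj(w,P(-.038,y,.073))[0]
    print("home col",round(u0),"20out",round(u1),[(c,int(g[round(r0),c])) for c in range(int(u1)-20,int(u0)+30,3)])
E
python3 bar.py
```

```text
[0.62515385 0.00111096 0.04218797] [-5.12778657 -0.52260929  2.67392439]
home col 360 20out 322 [(302, 170), (305, 171), (308, 170), (311, 171), (314, 170), (317, 171), (320, 170), (323, 171), (326, 171), (329, 135), (332, 11), (335, 12), (338, 21), (341, 27), (344, 30), (347, 20), (350, 9), (353, 25), (356, 21), (359, 24), (362, 27), (365, 27), (368, 31), (371, 24), (374, 79), (377, 93), (380, 93), (383, 94), (386, 95), (389, 98)]
home col 360 20out 322 [(302, 170), (305, 170), (308, 169), (311, 171), (314, 169), (317, 170), (320, 171), (323, 171), (326, 171), (329, 115), (332, 19), (335, 6), (338, 25), (341, 30), (344, 24), (347, 25), (350, 23), (353, 29), (356, 84), (359, 90), (362, 91), (365, 92), (368, 94), (371, 93), (374, 95), (377, 98), (380, 95), (383, 95), (386, 93)]
```

Real contact now: the bar is about 16 mm out and the force is rising against the catch. I keep pushing.

carry_out(claw=[0,0,0,0,0], delta_pos=[[0,0.28,0.11],[0,0.28,0.11],[0,0.28,0.11],[0,0,0],[0,0,0]], angular=[[0,0,0],[0,0,0],[0,0,0],[0,0,0],[0,0,0]])

```text
clock: 19.45
position: [0.6355, 0.0009, 0.0427]
ee_rot: [2.042, 1.989, 0.377]
force: [-0.2, -0.5, -0.1]
width: 0.004
gripper_force: 0.0
```

```bash
python3 bar.py|cut -c1-600
```

```text
[0.6353122  0.00088375 0.04265742] [ 1.10713076  0.41022635 -1.05156171]
home col 341 20out 301 [(281, 176), (284, 175), (287, 176), (290, 175), (293, 174), (296, 174), (299, 175), (302, 175), (305, 175), (308, 173), (311, 175), (314, 105), (317, 7), (320, 25), (323, 32), (326, 21), (329, 28), (332, 30), (335, 15), (338, 11), (341, 26), (344, 28), (347, 32), (350, 25), (353, 25), (356, 24), (359, 17), (362, 23), (365, 27), (368, 22)]
home col 340 20out 301 [(281, 174), (284, 173), (287, 173), (290, 174), (293, 177), (296, 175), (299, 175), (302, 175), (305, 174), (308, 174), (311, 174), (314, 104), (317, 10), (320, 24), (323, 30), (326, 25), (329, 26), (332, 22), (335, 5), (338, 1), (341, 13), (344, 30), (347, 32), (350, 20), (353, 24), (356, 26), (359, 94), (362, 95), (365, 97), (368, 99)]
```

The tips slipped over the bar again. A re-check of the open-finger scale puts the real tip ends about 22 mm above the TCP, so I need to go about 12 mm lower. Keeping the tilt, I turn the narrow side to the dryer so the body clears its top.

carry_out(claw=[0,0,0,0,0,0,0,0,0,0,0,0,0,0,0,0], delta_pos=[[0,-1.8,-0.7],[0,-1.8,-0.7],[0,-0.9,-0.3],[0,0,0],[0,0,0],[0,0,0],[0,0,0],[0,0,0],[0,0,0],[0,0,0],[0,0,0],[0,0,0],[0,0,0],[0.2,0,0.6],[0.25,0,0.6],[0,0,0]], angular=[[0,0,0],[0,0,0],[0,0,-0.143],[0,0,-0.143],[0,0,-0.143],[0,0,-0.143],[0,0,-0.143],[0,0,-0.143],[0,0,-0.143],[0,0,-0.143],[0,0,-0.143],[0,0,-0.143],[0,0,-0.143],[0,0,0],[0,0,0],[0,0,0]])

```text
clock: 21.1
position: [0.5867, 0.002, 0.0286]
ee_rot: [0.033, 2.769, -0.007]
force: [-0.1, -0.0, -0.3]
width: 0.003
gripper_force: 0.0
```

Run:
```python
from h import *
o=arm.observe();Rc=R.from_rotvec(o["ee_rot"]).as_matrix();print(o["joints"].round(2),Rc.round(3).tolist(),o["position"],o["force"])
Rd=tool(-.025,.37)@R.from_euler("z",-np.pi/2).as_matrix();goal([.590,.001,.030],Rd);print((Rc.T@np.array([1,-.025,0])).round(3))
```

```text
[ 0.26  0.5  -0.51  2.18  1.15  0.33  0.32] [[-0.931, 0.024, 0.363], [0.022, 1.0, -0.009], [-0.364, -0.0, -0.932]] [0.58674003 0.00204672 0.02860425] [-0.11020672 -0.00277982 -0.25079041]
dpos cm [-0.36 -0.1  -0.01] ang [-0.     0.002  0.001]
[-0.932 -0.001  0.364]
```

carry_out(claw=[0,0,0,0,0,0,0,0,0], delta_pos=[[-0.75,0,0.29],[-0.75,0,0.29],[-0.75,0,0.29],[-0.37,0,0.14],[-0.28,0,0.11],[-0.28,0,0.11],[-0.28,0,0.11],[0,0,0],[0,0,0]], angular=[[0,0,0],[0,0,0],[0,0,0],[0,0,0],[0,0,0],[0,0,0],[0,0,0],[0,0,0],[0,0,0]])

```text
clock: 22.0
position: [0.6241, 0.0013, 0.0293]
ee_rot: [0.033, 2.769, -0.007]
force: [-0.1, -0.1, 0.6]
width: 0.0
gripper_force: 0.0
```

carry_out(claw=[0,0,0,0,0], delta_pos=[[-0.28,0,0.11],[-0.28,0,0.11],[-0.28,0,0.11],[0,0,0],[0,0,0]], angular=[[0,0,0],[0,0,0],[0,0,0],[0,0,0],[0,0,0]])

```text
clock: 22.5
position: [0.6333, 0.001, 0.0292]
ee_rot: [0.033, 2.768, -0.007]
force: [-0.1, 0.5, 0.3]
width: 0.005
gripper_force: 0.0
```

carry_out(claw=[0,0,0,0], delta_pos=[[-0.28,0,0.11],[-0.28,0,0.11],[0,0,0],[0,0,0]], angular=[[0,0,0],[0,0,0],[0,0,0],[0,0,0]])

```text
clock: 22.9
position: [0.6373, 0.0008, 0.0282]
ee_rot: [0.033, 2.772, -0.008]
force: [-6.1, -0.2, 0.7]
width: 0.004
gripper_force: 2.8
```

Run:
```python
from h import *
d=arm.get_image("side");s=arm.get_image("scene");w=arm.get_image("wrist")
F=np.array([.6533,0,0]);ax=np.array([1,-.025,0]);ay=np.array([.025,1,0])
P=lambda x,y,z:F+ax*x+ay*y+np.array([0,0,z])
g=cv2.cvtColor(d["frame"],cv2.COLOR_RGB2GRAY)
for k in(0,.006,.015): print(k,proj(d,np.array([P(-.018-k,-.048,.067),P(-.018-k,-.03,.067),P(-.018-k,-.048,.061)])).round(1).tolist())
print("row/col 196..218 x 346..376");print(g[196:218,346:376:1])
for p in(d,w): print([(c,np.round(x)) for c,x in pl("drawer_pull",p)])
```

```text
0 [[360.9, 206.1], [358.1, 203.3], [360.7, 207.6]]
0.006 [[359.3, 206.5], [356.6, 203.7], [359.1, 208.0]]
0.015 [[356.9, 207.1], [354.2, 204.3], [356.8, 208.6]]
row/col 196..218 x 346..376
[[ 42  40  43  46  45  46  50  45  42  42  56  75  90 106 118 127 131 132
  128 121 118 121 126 139 163 183 193 192 182 167]
 [ 45  40  42  44  43  43  45  42  46  61  86 105 116 126 130 133 132 132
  129 124 117 107  99 104 126 157 180 192 194 186]
 [ 61  41  40  39  37  38  44  58  75  92 110 124 129 131 131 132 132 131
  124 114  98  80  66  66  90 121 155 180 194 195]
 [ 98  59  41  37  41  52  68  89 106 117 126 130 131 132 132 131 131 124
  108  87  67  50  43  44  60  87 121 156 179 191]
 [140  93  55  45  60  83  98 114 126 128 132 132 131 132 129 127 120 111
   89  60  41  29  29  35  39  62  88 122 152 173]
 [177 131  89  78  92 108 118 125 130 132 132 131 131 127 120 109  99  87
   69  51  34  29  28  25  31  42  63  94 123 145]
 [194 159 122 111 112 116 119 128 132 133 131 129 123 110  95  77  63  54
   46  43  46  37  29  22  22  30  53  84 107 124]
 [202 175 141 123 114 105 111 124 13
[... 1201 characters left out ...]
101 110 111]
 [179 187 201 210 212 213 212 213 212 211 203 185 148 102  60  36  34  44
   66  81  74  47  28  25  24  51  82 102 111 112]
 [182 176 186 201 210 211 214 213 213 212 210 203 183 147 101  60  36  34
   38  46  46  31  21  22  31  53  84 102 110 110]
 [196 181 179 192 204 210 212 214 211 212 212 210 204 184 147 101  59  36
   34  29  29  22  18  22  28  58  91 105 112 110]
 [207 196 183 183 192 205 211 213 213 214 213 214 210 203 183 146 100  59
   34  29  26  20  20  24  32  61  93 109 112 111]
 [212 207 195 186 187 199 208 213 213 213 213 213 212 211 204 183 146 102
   58  33  27  20  21  25  38  69 101 115 114 112]]
[(0.42, array([352., 195.])), (0.33, array([330., 342.]))]
[]
```

carry_out(claw=[0,0,0,0], delta_pos=[[-0.19,0,0.07],[-0.19,0,0.07],[0,0,0],[0,0,0]], angular=[[0,0,0],[0,0,0],[0,0,0],[0,0,0]])

```text
clock: 23.55
position: [0.6381, 0.0006, 0.0266]
ee_rot: [0.032, 2.777, -0.009]
force: [-17.0, 0.3, 3.8]
width: 0.003
gripper_force: 7.4
```

Run:
```python
from h import *
d=arm.get_image("side");g=cv2.cvtColor(d["frame"],cv2.COLOR_RGB2GRAY)
a=cv2.resize(cv2.imread("pics/s5.png",0),(120,100),interpolation=cv2.INTER_AREA)
b=cv2.imread("pics/side0.png",0)
print("s5");print(a[48:64,44:60]);print("now");print(g[198:214,354:370]);print(arm.observe()["force"])
```

```text
s5
[[ 78  98 111 115 116 118 125 138 146 136 105  67  38  32  42  61]
 [ 55  79  98 110 114 116 118 125 137 146 135 104  67  39  32  39]
 [ 36  56  79  99 109 114 114 116 124 136 144 133 102  65  36  30]
 [ 24  34  55  79  96 103 104 105 112 121 134 140 128  93  55  33]
 [ 17  23  35  52  70  79  78  80  94 109 122 133 136 115  74  36]
 [ 20  19  23  32  42  48  47  51  74 101 114 125 134 120  84  43]
 [ 28  20  19  23  26  26  29  37  66  97 114 122 131 120  86  47]
 [ 50  25  21  20  18  22  25  39  67  97 114 122 130 121  86  47]
 [ 90  51  27  18  22  31  45  61  84 103 113 122 129 120  85  45]
 [135  89  49  26  34  52  74  90 101 110 114 119 129 118  83  42]
 [174 134  85  45  44  66  91 105 110 114 115 120 127 115  78  40]
 [197 171 125  76  50  60  85 103 111 114 116 120 124 108  73  36]
 [206 192 160 115  72  53  66  87 103 110 116 120 122 105  68  33]
 [209 203 187 156 113  73  54  66  88 103 113 122 122 102  64  31]
 [209 208 202 186 156 115  75  55  66  88 108 120 119  96  59  31]
 [209 209 207 202 186 156 115  73  56  67  93 111 110  86  50  26]]
now
[[ 59  74  92 111 12
[... 393 characters left out ...]
18 113 106  86  55  35  25  24  28  50  66  57  34  23]
 [118 103  91  86  94  89  70  49  39  45  55  68  75  63  36  22]
 [ 98  74  58  60  77  91  92  89  86  84  87  96  93  69  37  23]
 [ 88  55  38  41  55  77 103 123 130 122 115 112 100  69  37  23]
 [119  73  40  35  38  57  92 129 150 149 135 119  99  68  35  24]
 [158 112  62  37  33  41  67 106 141 156 151 130 101  63  33  24]
 [187 149 101  59  34  30  45  70 109 141 156 145 112  66  30  26]
 [204 185 146 100  59  36  35  43  70 108 140 148 119  74  34  21]
 [212 204 182 148 102  61  35  33  43  69 104 123 105  67  34  18]
 [212 212 204 183 147 101  59  36  31  40  66  81  74  48  27  22]]
[-17.12366673   0.41958341   3.0096098 ]
```

The push now meets a stiff stop: 17 N with almost no further travel and clean contact. In the side image the bar end has moved about 3 px further in. I retract, go upright and verify from above.

carry_out(claw=[0,0,0,0,0,0,0,0,0,0,0,0,0,0,0,0,0,0], delta_pos=[[1.4,0,-0.5],[1.4,0,-0.5],[1.4,0,-0.5],[-1.4,0,-3.7],[-1.4,0,-3.7],[-1.4,0,-3.7],[-1.4,0,-3.7],[0,0,0],[0,0,0],[0,0,0],[0,0,0],[0,0,0],[0,0,0],[0,0,0],[0,0,0],[0,0,0],[0,0,0],[0,0,0]], angular=[[0,0,0],[0,0,0],[0,0,0],[0,0,0.143],[0,0.1,0],[0,0.13,0],[0,0.14,0],[0,0,0.143],[0,0,0.143],[0,0,0.143],[0,0,0.143],[0,0,0.143],[0,0,0.143],[0,0,0.143],[0,0,0.143],[0,0,0.143],[0,0,0.143],[0,0,0]])

```text
clock: 25.4
position: [0.6102, -0.0101, 0.1573]
ee_rot: [2.218, 2.145, 0.121]
force: [0.5, 0.3, -0.6]
width: 0.005
gripper_force: 0.0
```

```bash
python3 bar.py
python3 - <<'E'
from h import *
goal([.576,.001,.197],tool(-.025)); print(arm.observe()["joints"].round(2))
E
```

```text
[ 0.61011645 -0.01005604  0.15721351] [-0.79305994 -0.12633885  0.5421788 ]
home col 338 20out 314 [(293, 147), (296, 144), (299, 126), (302, 161), (305, 160), (308, 161), (311, 160), (314, 161), (317, 160), (320, 160), (323, 163), (326, 160), (329, 161), (332, 159), (335, 143), (338, 1), (341, 30), (344, 26), (347, 21), (350, 20), (353, 24), (356, 16), (359, 28), (362, 15), (365, 21)]
home col 338 20out 314 [(293, 151), (296, 145), (299, 118), (302, 160), (305, 161), (308, 160), (311, 159), (314, 160), (317, 159), (320, 160), (323, 160), (326, 160), (329, 160), (332, 157), (335, 124), (338, 8), (341, 26), (344, 24), (347, 22), (350, 7), (353, 14), (356, 23), (359, 25), (362, 18), (365, 21)]
dpos cm [ 1.09 -3.06 -4.26] ang [ 0.093 -0.018 -0.003]
[ 0.29  0.45 -0.5   1.73  0.26  0.93 -0.33]
```

From above the bar is at column 336, against 338 predicted for home: the drawer is in. Now to the green cover. I go above and beside it with the gripper open and look.

carry_out(claw=[4,9.1,9.1,9.1,9.1,9.1,9.1,9.1,9.1,9.1,9.1,9.1,9.1,9.1], delta_pos=[[0,-1,-2],[-2.8,-1.2,-0.8],[-2.8,-1.2,-0.8],[-2.8,-1.2,-0.8],[-2.8,-1.2,-0.8],[-2.8,-1.2,-0.8],[-2.8,-1.2,-0.8],[-2.8,-1.2,-0.8],[-2.8,-1.2,-0.8],[-2.8,-1.2,-0.8],[-2.8,-1.2,-0.8],[-2.8,-1.2,-0.8],[-2.8,-1.2,-0.8],[0,0,0]], angular=[[0.093,-0.018,-0.003],[0,0,0],[0,0,0],[0,0,0],[0,0,0],[0,0,0],[0,0,0],[0,0,0],[0,0,0],[0,0,0],[0,0,0],[0,0,0],[0,0,0],[0,0,0]])

```text
clock: 26.85
position: [0.4424, -0.3473, 0.2725]
ee_rot: [2.255, 2.186, -0.003]
force: [-0.3, 1.3, -0.8]
width: 0.989
gripper_force: 0.0
```

```bash
cat > cov.py <<'E'
from h import *
w=arm.get_image("wrist");o=arm.observe();print(o["position"],o["joints"].round(2),R.from_rotvec(o["ee_rot"]).as_matrix().round(3).tolist(),o["width"])
for l,z in(("cover_grip",.06),("cover",0),("cover_back",0)): print(l,[(c,np.round(x),onz(w,x,z).round(4)) for c,x in pl(l,w)])
f=w["frame"].astype(int);hsv=cv2.cvtColor(w["frame"],cv2.COLOR_RGB2HSV)
m=((hsv[...,0]>60)&(hsv[...,0]<95)&(hsv[...,1]>80)).astype(np.uint8)
n,lab,st,ce=cv2.connectedComponentsWithStats(m)
for i in range(1,n):
    if st[i,4]>200: print("green",st[i],ce[i].round(0),f[lab==i].mean(0).round(0))
for t in arm.trace("cover",w): 
    r=t["region"];ys,xs=np.where(r);print("trace",t["conf"],xs.min(),xs.max(),ys.min(),ys.max(),f[r].mean(0).round(0))
np.save("m.npy",m)
# print coarse mask
for r in range(0,260,8): print(r,"".join("#" if m[r,c] else ("k" if f[r,c].max()<50 else ".") for c in range(0,640,6)))
E
python3 cov.py
```

```text
[ 0.44362219 -0.34456577  0.27210039] [ 0.87  0.32 -0.41  1.6   0.13  1.25  0.41] [[0.029, 1.0, -0.0], [1.0, -0.029, -0.0], [-0.0, -0.0, -1.0]] 0.9852386367466356
cover_grip [(0.63, array([306., 146.]), array([ 0.4288, -0.3128,  0.06  ]))]
cover [(0.66, array([346., 147.]), array([ 0.4813, -0.3219,  0.    ])), (0.18, array([396., 262.]), array([ 0.5576, -0.5009,  0.    ]))]
cover_back []
green [ 331   49   44  190 4333] [351. 142.] [38. 64. 51.]
trace 0.58 149 239 0 84 [107.  32.  31.]
0 ....kk...................kkkkk............................................................kkk..kkk.kk#k.kkk
8 ..kk.........................kk..................................................................kk.kkkk.kk
16 k..........................................................................................................
24 ...........................................................................................................
32 ...........................................................................................................
40 .....................................................
[... 2371 characters left out ...]
.................k..........
216 ........................................................####........................................k......
224 ...........................................................#........................kk.........k...##kkk...
232 ...................................................................................kkk........k...kk#kk....
240 ......................................k.............................................k...............kk.....
248 ...........kkkk#kk#k#kkkkk#..........kk.............................#k..........kkkkkkkkkkkkkkkk...........
256 ........kkkkk#kkkk#kkkkkkkk.........kkk.............................kkk.........kkkkkkk#kkk#kkkkkkk........
```

The mask shows the green cover (columns 331–375, rows 49–238, mean colour green 38/64/51) with its black handle at columns 300–312 and rows 112–180. The red one sits far up-left at (149–239, 0–84). So the green one is confirmed. Next I fit its handle and pan lines.

```bash
cat > fit.py <<'E'
from h import *
w=arm.get_image("wrist");o=arm.observe();f=w["frame"].astype(int);g=f.max(2)
k=(g<60);k[:,:280]=0;k[:,345:]=0;k[:100]=0;k[190:]=0
n,lab,st,ce=cv2.connectedComponentsWithStats(k.astype(np.uint8));i=1+st[1:,4].argmax();print("handle",st[i])
h=lab==i
def fit(rows,fn,z):
    q=np.array([onz(w,(fn(r),r),z)[:2] for r in rows]);p=np.polyfit(q[:,1],q[:,0],1);return p,np.std(q[:,0]-np.polyval(p,q[:,1])),q
y0,y1=st[i,1],st[i,1]+st[i,3]-1
rows=range(y0+12,y1-11)
for nm,fn in(("front",lambda r:np.where(h[r])[0].min()-.5),("rear",lambda r:np.where(h[r])[0][np.where(h[r])[0]<st[i,0]+25].max()+.5)):
    p,s,q=fit(rows,fn,.068);print(nm,p.round(4),s.round(5),q[[0,-1]].round(4).tolist())
c=np.where(h[y0+15])[0].mean();c2=np.where(h[y1-15])[0].mean()
e0=onz(w,(c,y0-.5),.064);e1=onz(w,(c2,y1+.5),.064);print("ends",e0.round(4),e1.round(4),"mid",((e0+e1)/2).round(4),np.linalg.norm(e0-e1))
hs=cv2.cvtColor(w["frame"],cv2.COLOR_RGB2HSV);m=(hs[...,0]>55)&(hs[...,0]<100)&(hs[...,1]>70);m[:,:320]=0;m[:,400:]=0
p,s,q=fit(range(75,235),lambda r:np.where(m[r])[0].max()+.5,.084);print("pan back top",p.round(4),s.round(5),q[[0,-1]].round(4).tolist())
E
python3 fit.py
```

```text
handle [ 295  100   47   90 1393]
front [0.1124 0.4563] 0.00036 [[0.4267, -0.2662], [0.4178, -0.342]]
rear [0.2074 0.4972] 0.00337 [[0.4359, -0.2665], [0.4287, -0.3423]]
ends [ 0.4494 -0.2528  0.064 ] [ 0.4351 -0.3589  0.064 ] mid [ 0.4423 -0.3059  0.064 ] 0.10703873444277977
pan back top [0.1103 0.5296] 0.00038 [[0.5042, -0.2292], [0.4841, -0.4109]]
```

Run:
```python
from h import *
w=arm.get_image("wrist");g=w["frame"].max(2).astype(int)
hs=cv2.cvtColor(w["frame"],cv2.COLOR_RGB2HSV)
def ends(c0,c1,a,b):
    # bar column interpolated; report first/last dark row
    out=[r for r in range(a,b) if min(g[r,int(c0+(c1-c0)*(r-110)/70)+d] for d in(-1,0,1))<55];return out[0],out[-1]
a,b=ends(309,302,95,200);print(a,b)
A=onz(w,(309,a-.5),.066);B=onz(w,(302,b+.5),.066);print("bar ends",A.round(4),B.round(4),((A+B)/2).round(4),np.linalg.norm(A-B))
m=(hs[...,0]>55)&(hs[...,0]<100)&(hs[...,1]>70);m[:,:320]=0;m[:,400:]=0;m[245:]=0
ys,xs=np.where(m);print("green rows",ys.min(),ys.max(),[ (r,xs[ys==r].min(),xs[ys==r].max()) for r in (ys.min(),55,62,66,70,74,78,215,220,222,225,228,232,ys.max()) if (ys==r).any()])
for s,u in(("bar",(0.4563+.1124*-.3128,-.3128)),): pass
y=-.310
for yy in(-.300,-.305,-.310,-.315):
    c=np.array([.4563+.1124*yy+.006,yy]);ay=np.array([-np.sin(-.111),np.cos(-.111)]);ax=np.array([np.cos(-.111),np.sin(-.111)])
    X=lambda x,y,z:[*(c+ax*(x+.055)+ay*y),z]
    print(yy,"barL",proj(w,X(-.055,.046,.068))[0].round(1),"barR",proj(w,X(-.055,-.046,.068))[0].round(1),"panTL",proj(w,X(.015,.09,.084))[0].round(1),"panTR",proj(w,X(.015,-.09,.084))[0].round(1),"panFL",proj(w,X(-.015,.09,.084))[0].round(1))
```

```text
112 187
bar ends [ 0.4365 -0.266   0.066 ] [ 0.425  -0.3557  0.066 ] [ 0.4308 -0.3108  0.066 ] 0.09044957461343457
green rows 55 244 [(np.int64(55), np.int64(372), np.int64(372)), (55, np.int64(372), np.int64(372)), (62, np.int64(366), np.int64(371)), (66, np.int64(364), np.int64(371)), (70, np.int64(363), np.int64(370)), (74, np.int64(346), np.int64(370)), (78, np.int64(343), np.int64(370)), (215, np.int64(329), np.int64(353)), (220, np.int64(330), np.int64(353)), (222, np.int64(330), np.int64(352)), (225, np.int64(330), np.int64(352)), (228, np.int64(330), np.int64(352)), (232, np.int64(347), np.int64(351)), (np.int64(244), np.int64(349), np.int64(349))]
-0.3 barL [306.2 101. ] barR [300.3 179.8] panTL [374.2  64.2] panTR [355.  223.2] panFL [346.3  61.5]
-0.305 barL [305.8 105.6] barR [300.  183.9] panTL [373.6  69.2] panTR [354.5 227.1] panFL [345.8  66.4]
-0.31 barL [305.5 110.1] barR [299.7 187.9] panTL [373.1  74.1] panTR [354. 231.] panFL [345.3  71.3]
-0.315 barL [305.2 114.6] barR [299.4 191.9] panTL [372.5  78.9] panTR [353.5 234.9] panFL [344.8  76.2]
```

The cover's yaw is about -0.11 and its grip point is about (0.426, -0.310). The bar ends and the pan corners agree to about 2 mm.

Run:
```python
from h import *
goal([.4262,-.310,.12],tool(-.111))
```

```text
dpos cm [ 3.03 -1.98 15.18] ang [-0.001 -0.001  0.085]
```

carry_out(claw=[2.6,2.6,2.6,2.6,2.6,2.6,2.6,2.6,2.6], delta_pos=[[0.75,-0.5,3.8],[0.75,-0.5,3.8],[0.75,-0.5,3.8],[0.75,-0.5,3.8],[0,0,0],[0,0,0],[0,0,0],[0,0,0],[0,0,0]], angular=[[0,0,0],[0,0,0],[0,0,0],[0,0,0],[0,0,0.085],[0,0,0],[0,0,0],[0,0,0],[0,0,0]])

```text
clock: 28.1
position: [0.4262, -0.3117, 0.1207]
ee_rot: [2.342, 2.093, 0.001]
force: [0.5, -0.1, 0.9]
width: 0.295
gripper_force: 0.0
```

Run:
```python
from h import *
goal([.4262,-.310,.033],tool(-.111));o=arm.observe();print(o["position"],o["width"]*91.8)
w=arm.get_image("wrist");g=w["frame"].max(2).astype(int)
for y,z in((.04,.068),(.03,.068)):
    c=np.array([.4262,-.310]);ay=np.array([.111,.994]);ax=np.array([.994,-.111])
    u=[proj(w,[*(c+ax*x+ay*y),z])[0].round(1) for x in(-.006,.006)];r=int(u[0][1]);print(u,[(k,int(g[r,k])) for k in range(int(u[0][0])-20,int(u[1][0])+20,2)])
```

```text
dpos cm [ 0.17 -0.03  8.77] ang [ 0.001 -0.    -0.001]
[ 0.42622719 -0.31174774  0.12067933] 27.112271102405828
[array([309.3, 158.1]), array([325.9, 158.1])] [(289, 151), (291, 147), (293, 150), (295, 145), (297, 147), (299, 145), (301, 147), (303, 142), (305, 143), (307, 148), (309, 139), (311, 33), (313, 31), (315, 27), (317, 30), (319, 33), (321, 31), (323, 35), (325, 20), (327, 18), (329, 31), (331, 30), (333, 35), (335, 30), (337, 30), (339, 35), (341, 28), (343, 30)]
[array([309.4, 171.7]), array([325.9, 171.7])] [(289, 147), (291, 150), (293, 148), (295, 147), (297, 151), (299, 153), (301, 150), (303, 147), (305, 148), (307, 151), (309, 138), (311, 33), (313, 19), (315, 29), (317, 29), (319, 25), (321, 24), (323, 29), (325, 33), (327, 136), (329, 146), (331, 149), (333, 151), (335, 153), (337, 147), (339, 151), (341, 152), (343, 153)]
```

The close view puts the bar within 1 mm of the model. I descend and grip.

carry_out(claw=[2.6,2.6,2.6,2.6,2.6,0.5,0.5,0.5,0.5,0.5,0.5], delta_pos=[[0.15,0,2.5],[0,0,2.5],[0,0,2.2],[0,0,1.5],[0,0,0],[0,0,0],[0,0,0],[0,0,0],[0,0,0],[0,0,0],[0,0,0]], angular=[[0,0,0],[0,0,0],[0,0,0],[0,0,0],[0,0,0],[0,0,0],[0,0,0],[0,0,0],[0,0,0],[0,0,0],[0,0,0]], force=40)

```text
clock: 29.25
position: [0.4259, -0.3102, 0.0336]
ee_rot: [2.344, 2.092, 0.0]
force: [-2.4, 0.2, 7.5]
width: 0.127
gripper_force: 40.0
```

Gripped: the opening is 11.7 mm, which is the bar's thickness. I lift straight up.

carry_out(claw=[0.5,0.5,0.5,0.5,0.5,0.5], delta_pos=[[0,0,-1],[0,0,-1.5],[0,0,-2],[0,0,-2.5],[0,0,0],[0,0,0]], angular=[[0,0,0],[0,0,0],[0,0,0],[0,0,0],[0,0,0],[0,0,0]])

```text
clock: 29.85
position: [0.4257, -0.3099, 0.1031]
ee_rot: [-2.344, -2.092, -0.0]
force: [-1.0, 0.7, -3.5]
width: 0.123
gripper_force: 40.1
```

```bash
cat > incov.py <<'E'
from h import *
w=arm.get_image("wrist");o=arm.observe();p=o["position"];Rt=R.from_rotvec(o["ee_rot"]).as_matrix();print(p,o["force"],Rt.round(3).tolist())
g=w["frame"].max(2).astype(int);hs=cv2.cvtColor(w["frame"],cv2.COLOR_RGB2HSV);m=(hs[...,0]>55)&(hs[...,0]<100)&(hs[...,1]>70)
ay=Rt[:,0];ax=Rt[:,1];up=-Rt[:,2]   # cover axes if square in the tool
base=p-up*.0336-0*ax
# cover frame: grip x=-.055 at TCP
X=lambda x,y,z:base+ax*(x+.055)+ay*y+up*z
for n,a in(("panBL",(.015,.09,.084)),("panFL",(-.015,.09,.084)),("panBmid",(.015,.03,.084)),("panFmid",(-.015,.03,.084)),("barL",(-.061,.046,.068))): print(n,proj(w,X(*a))[0].round(1))
for y in(.08,.05,.02):
    r=int(round(proj(w,X(.015,y,.084))[0,1]))
    if r<238:
        c=np.where(m[r,300:520])[0]+300; print("row",r,"green",c.min() if len(c) else None,c.max() if len(c) else None,"pred F/B",proj(w,X(-.015,y,.084))[0].round(1),proj(w,X(.015,y,.084))[0].round(1))
ys=np.where(m[:238,330:500].any(1))[0];print("green rows",ys.min(),ys.max())
E
python3 incov.py
```

```text
[ 0.42509871 -0.30964152  0.10231656] [-0.15259714 -0.31438976 -5.00566078] [[0.113, 0.994, -0.001], [0.994, -0.113, 0.001], [0.001, -0.001, -1.0]]
panBL [496.   71.9]
panFL [420.7  69.8]
panBmid [477.4 218. ]
panFmid [409.6 218.2]
barL [303.8 174.3]
row 98 green 382 490 pred F/B [418.9  96.7] [493.   98.3]
row 173 green 312 482 pred F/B [413.3 172.3] [483.7 172.7]
green rows 17 237
```

The lift is good: about 5 N of weight, with the pan edges within 3 px of a square grip. I carry it over in front of the dryer.

carry_out(claw=[0.5,0.5,0.5,0.5,0.5,0.5,0.5,0.5,0.5,0.5,0.5,0.5,0.5,0.5,0.5,0.5,0.5,0.5,0.5], delta_pos=[[0.5,0,-1],[1,0,-1],[1.5,0.3,-0.8],[2,0.4,0],[2.4,0.5,0],[2.4,0.5,0],[2.4,0.5,0],[2.4,0.5,0],[2.4,0.5,0],[2.4,0.5,0],[2.4,0.5,0],[2.4,0.5,0],[2.4,0.5,0],[2.2,0.5,0],[1.6,0.5,0],[1.2,0.3,0],[0.6,0.2,0],[0,0,0],[0,0,0]], angular=[[0,0,0],[0,0,0],[0,0,0],[0,0,0],[0,0,0],[0,0,0],[0,0,0],[0,0,-0.02],[0,0,-0.02],[0,0,-0.02],[0,0,-0.02],[0,0,0],[0,0,0],[0,0,0],[0,0,0],[0,0,0],[0,0,0],[0,0,0],[0,0,0]])

```text
clock: 31.8
position: [0.5176, 0.0052, 0.1311]
ee_rot: [-2.258, -2.183, 0.001]
force: [-0.4, -0.7, -3.8]
width: 0.127
gripper_force: 40.1
```

```bash
python3 incov.py
python3 - <<'E'
from h import *
goal([.525,.0032,.075],tool(-.025))
E
```

```text
[0.51757379 0.00489852 0.13112278] [ 0.14558345  1.04522591 -3.1059023 ] [[0.035, 0.999, -0.001], [0.999, -0.035, 0.0], [0.0, -0.001, -1.0]]
panBL [498.2  73.1]
panFL [422.6  70.9]
panBmid [479.2 219.7]
panFmid [411.2 219.8]
barL [304.9 175.6]
row 100 green 382 510 pred F/B [420.7  97.9] [495.1  99.6]
row 174 green 309 483 pred F/B [415.  173.8] [485.7 174.3]
green rows 17 237
dpos cm [-0.15  0.75  5.61] ang [-0.001 -0.    -0.01 ]
```

carry_out(claw=[0.5,0.5,0.5,0.5,0.5,0.5,0.5], delta_pos=[[-0.15,0.35,1.5],[0,0.4,2],[0,0,1.8],[0,0,1.2],[0,0,0.4],[0,0,0],[0,0,0]], angular=[[0,0,0],[0,0,-0.01],[0,0,0],[0,0,0],[0,0,0],[0,0,0],[0,0,0]])

```text
clock: 32.55
position: [0.5257, 0.0043, 0.0626]
ee_rot: [-2.247, -2.195, -0.002]
force: [-0.2, 0.2, -3.8]
width: 0.125
gripper_force: 40.0
```

Run:
```python
from h import *
o=arm.observe();print(o["position"],o["force"],o["ft_torque"])
goal([.5693,.0021,.0605],tool(-.025))
w=arm.get_image("wrist");F=np.array([.6533,0,0]);ax=np.array([1,-.025,0]);ay=np.array([.025,1,0])
P=lambda x,y,z:F+ax*x+ay*y+np.array([0,0,z])
g=cv2.cvtColor(w["frame"],cv2.COLOR_RGB2GRAY).astype(int)
for y in(.09,.07,.05):
    u=proj(w,P(0,y,.112))[0];u2=proj(w,P(0,y,.064))[0]
    r=int(u[1]);
    if 0<=r<240: print("face top edge pred",u.round(1),[(c,g[r,c]) for c in range(int(u[0])-14,int(u[0])+15,2)])
```

```text
[0.52571379 0.00425202 0.06264035] [-0.23620234  0.22493755 -3.78126799] [ 0.02381482  0.09022828 -0.03908672]
dpos cm [-0.11  4.36  0.22] ang [ 0.    -0.001  0.001]Traceback (most recent call last):
  File "<stdin>", line 10, in <module>
IndexError: index 640 is out of bounds for axis 1 with size 640
```

carry_out(claw=[0.5,0.5,0.5,0.5,0.5,0.5,0.5,0.5], delta_pos=[[-0.1,0.7,0.15],[0,0.9,0],[0,0.9,0],[0,0.6,0],[0,0.4,0],[0,0.3,0],[0,0,0],[0,0,0]], angular=[[0,0,0],[0,0,0],[0,0,0],[0,0,0],[0,0,0],[0,0,0],[0,0,0],[0,0,0]])

```text
clock: 33.4
position: [0.5629, 0.0023, 0.0605]
ee_rot: [-2.246, -2.195, 0.0]
force: [0.7, -0.4, -3.9]
width: 0.119
gripper_force: 40.1
```

Run:
```python
from h import *
o=arm.observe();print(o["position"],o["force"],o["ft_torque"])
d=arm.get_image("side");
# cover corners if square in tool vs green mask in side view
p=o["position"];ax=np.array([1,-.025,0]);ay=np.array([.025,1,0]);b=p-[0,0,.0336]
X=lambda x,y,z:b+ax*(x+.055)+ay*y+np.array([0,0,z])
hs=cv2.cvtColor(d["frame"],cv2.COLOR_RGB2HSV);m=((hs[...,0]>60)&(hs[...,0]<95)&(hs[...,1]>70)).astype(np.uint8);m[:,:300]=0;m[:,420:]=0;m[:160]=0;m[260:]=0
ys,xs=np.where(m);print(xs.min(),xs.max(),ys.min(),ys.max(),len(xs))
for n,a in(("FTR",(-.015,-.09,.084)),("BTR",(.015,-.09,.084)),("FBR",(-.015,-.09,0)),("BBR",(.015,-.09,0)),("earT",(.013,-.108,.07)),("earB",(.013,-.108,.01))): print(n,proj(d,X(*a))[0].round(1))
for r in range(ys.min(),ys.max()+1,3): c=xs[ys==r]; print(r,c.min() if len(c) else None,c.max() if len(c) else None,end="; ")
```

```text
[0.56293732 0.00232955 0.0605459 ] [ 0.6635471  -0.37565692 -3.86124688] [0.01822383 0.20624953 0.03567921]
341 389 183 223 759
FTR [359.5 203.4]
BTR [367.8 201.3]
FBR [357.8 225.2]
BBR [365.8 222.9]
earT [369.9 208.1]
earB [368.4 223.6]
183 347 350; 186 345 353; 189 345 356; 192 345 359; 195 344 362; 198 343 389; 201 341 368; 204 349 370; 207 344 371; 210 347 371; 213 349 370; 216 352 370; 219 354 369; 222 357 368;
```

The position matches the model in the side view. Now I press on slowly.

carry_out(claw=[0.5,0.5,0.5,0.5,0.5], delta_pos=[[0,0.2,0],[0,0.2,0],[0,0.2,0],[0,0.1,0],[0,0,0]], angular=[[0,0,0],[0,0,0],[0,0,0],[0,0,0],[0,0,0]])

```text
clock: 33.95
position: [0.5701, 0.0021, 0.0605]
ee_rot: [-2.247, -2.194, 0.0]
force: [-1.5, 0.1, -2.7]
width: 0.123
gripper_force: 40.0
```

carry_out(claw=[0.5,0.5,0.5,0.5], delta_pos=[[0,0.1,0],[0,0.1,0],[0,0,0],[0,0,0]], angular=[[0,0,0],[0,0,0],[0,0,0],[0,0,0]])

```text
clock: 34.35
position: [0.5715, 0.0021, 0.0604]
ee_rot: [-2.246, -2.194, 0.001]
force: [-4.5, 0.9, -3.8]
width: 0.128
gripper_force: 40.0
```

carry_out(claw=[0.5,0.5,0.5,0.5,0.5,0.5], delta_pos=[[0,0.1,0],[0,0.1,0],[0,0.1,0],[0,0.1,0],[0,0,0],[0,0,0]], angular=[[0,0,0],[0,0,0],[0,0,0],[0,0,0],[0,0,0],[0,0,0]])

```text
clock: 34.95
position: [0.5737, 0.002, 0.0599]
ee_rot: [-2.244, -2.193, 0.005]
force: [-9.6, 1.6, -1.8]
width: 0.127
gripper_force: 40.0
```

Run:
```python
from h import *
fs=[]
for i in range(6):
    d=arm.get_image("side");o=arm.observe();fs.append(o["force"])
print(np.mean(fs,0).round(2),np.std(fs,0).round(2),o["position"],R.from_rotvec(o["ee_rot"]).as_matrix().round(3).tolist(),o["ft_torque"].round(2),o["gripper_force"])
p=o["position"];ax=np.array([1,-.025,0]);ay=np.array([.025,1,0]);b=p-[0,0,.0336]
X=lambda x,y,z:b+ax*(x+.055)+ay*y+np.array([0,0,z])
hs=cv2.cvtColor(d["frame"],cv2.COLOR_RGB2HSV);m=((hs[...,0]>60)&(hs[...,0]<95)&(hs[...,1]>70));m[:,:300]=0;m[:,385:]=0;m[:160]=0;m[260:]=0
ys,xs=np.where(m);print([(r,xs[ys==r].min(),xs[ys==r].max()) for r in range(198,226,3) if (ys==r).any()])
for n,a in(("FTR",(-.015,-.09,.084)),("BTR",(.015,-.09,.084)),("FBR",(-.015,-.09,0)),("BBR",(.015,-.09,0)),("earT",(.013,-.108,.07)),("earB",(.013,-.108,.01))): print(n,proj(d,X(*a))[0].round(1))
w=arm.get_image("wrist");hs=cv2.cvtColor(w["frame"],cv2.COLOR_RGB2HSV);m=(hs[...,0]>55)&(hs[...,0]<100)&(hs[...,1]>70)
for y in(.085,.06,.04,.02):
    u=proj(w,X(.015,y,.084))[0];r=int(round(u[1]));c=np.where(m[r,380:520])[0]+380;print("w row",r,"back edge pred",u.round(1),"green max",c.max() if len(c) else None)
ys=np.where(m[:235,400:480].sum(1)>20)[0];print("pan left end row",ys.min(),"pred",proj(w,X(0,.09,.084))[0].round(1))
F=np.array([.6533,0,0]);print("body clear")
```

```text
[-9.53  0.84 -1.84] [0.29 0.39 0.29] [0.57367414 0.0020423  0.05989278] [[0.023, 1.0, -0.005], [1.0, -0.023, 0.0], [0.0, -0.005, -1.0]] [ 0.21  2.17 -0.  ] 40.00823378562927
[(198, np.int64(345), np.int64(368)), (201, np.int64(344), np.int64(371)), (204, np.int64(348), np.int64(372)), (207, np.int64(348), np.int64(371)), (210, np.int64(350), np.int64(372)), (213, np.int64(353), np.int64(372)), (216, np.int64(356), np.int64(372)), (219, np.int64(359), np.int64(369)), (222, np.int64(361), np.int64(371))]
FTR [362.5 202.8]
BTR [370.8 200.7]
FBR [360.7 224.5]
BBR [368.6 222.3]
earT [372.8 207.5]
earB [371.2 222.9]
w row 86 back edge pred [496.9  85.7] green max 495
w row 150 back edge pred [489.  149.7] green max 488
w row 197 back edge pred [482.5 197.1] green max 481
w row 241 back edge pred [476. 241.] green max 475
pan left end row 35 pred [460.8  71. ]
body clear
```

The push is a steady 9.5 N, and the pan edges are within 2 px of a square, upright cover. I hold for over a second, then hand in.

carry_out(claw=[0.5,0.5,0.5,0.5,0.5,0.5,0.5,0.5,0.5,0.5,0.5,0.5,0.5,0.5], delta_pos=[[0,0,0],[0,0,0],[0,0,0],[0,0,0],[0,0,0],[0,0,0],[0,0,0],[0,0,0],[0,0,0],[0,0,0],[0,0,0],[0,0,0],[0,0,0],[0,0,0]], angular=[[0,0,0],[0,0,0],[0,0,0],[0,0,0],[0,0,0],[0,0,0],[0,0,0],[0,0,0],[0,0,0],[0,0,0],[0,0,0],[0,0,0],[0,0,0],[0,0,0]])

```text
clock: 36.7
position: [0.5737, 0.002, 0.0599]
ee_rot: [-2.244, -2.193, 0.005]
force: [-9.6, 0.8, -1.4]
width: 0.123
gripper_force: 40.0
```

```bash
python3 -c "
from cell import arm
o=arm.observe();print(o['force'],o['position'],o['gripper_force'])
print(arm.sign_off())"
```

```text
[-9.62796165  0.75768426 -1.35776733] [0.57368449 0.00203767 0.0599113 ] 40.00817656517029
the job is handed in; nothing more can be done
None
```

I handed the job in at about 37 s with the drawer measured home and the green cover held square and centred on the gasket at about 9.6 N; no verdict came back, and an early drawer push showed about 55 N at the wrist, so the 40 N arm/gripper contact limit may have been passed if that contact counts.

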